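Complete the spice row and hold the rack locked

TASK

Put the spice jar that stands on the white cutting board upright into the empty middle bay of the steel rack, so that the three jars stand in one row. Then take the key from its wooden stand, push it fully home in the lock at the rack's right end, working it past the sticky pins, and turn it a quarter turn clockwise so that the wire gate stands up before the jars. The lock springs back, so finish while holding the key turned: do not let go. Do not knock over the jars or shift the timer, mill and tin.

Things in the scene. Friction and masses are not known exactly. Their poses are not given: they have to be found in the camera images.
- jar_a: closed spice jar, 40 mm diameter, 105 high, cap 41 mm across from 84 mm up; origin at the centre of its underside. At the start two of the three jars stand in the two outer bays of the rack and the third on the cutting board (any of the three can be that one).
- jar_b: closed spice jar, 44 mm diameter, 105 high, cap 44 mm across from 85 mm up; origin at the centre of its underside. At the start two of the three jars stand in the two outer bays of the rack and the third on the cutting board (any of the three can be that one).
- jar_c: closed spice jar, 47 mm diameter, 97 high, cap 45 mm across from 76 mm up; origin at the centre of its underside. At the start two of the three jars stand in the two outer bays of the rack and the third on the cutting board (any of the three can be that one).
- rack: fixed steel rack, base 80 (x) x 254 (y) x 12 mm high; origin at the centre of its underside, +y along the row to the left, -x its front. Three bays 56 mm wide, 62 deep, floor 12 mm up, at x = 0 and y = +90, +30, -30 mm, parted by walls that rise to 32 mm. Lock post at y = -100 mm, 50 x 50 mm, 62 high.
- middle_bay (a point): centre of the floor of the middle, empty bay of the rack; axes as the rack
- keyhole (a point): centre of the keyhole in the flat top of the lock post, 62 mm above the table; axes as the rack. A slot straight down, 18 mm along the rack's x and 7 mm along y, with a 2.5 mm chamfer. Top plate 8 mm thick; under it the turning plug with the same slot, 6.4 mm wide. Two sticky sprung pins in the plug resist with up to about 8 N at about 18 and 28 mm depth.
- plug (a joint): turn of the lock plug (rad): 0 = slot along the rack's x, grows clockwise seen from above, stop at 1.57. A spring pulls it back to 0 with 0.01 N m at 0 and 0.06 at the stop, friction 0.01, the gate's weight about 0.01. The key has up to 0.1 rad of play in it.
- gate (a joint): angle of the wire gate, geared 1:1 to the plug (rad): 0 = lies flat, reaching 50 mm forward of the rack's front at 20 mm height; 1.57 = stands upright before the jars, 70 mm high
- key: loose steel key standing upright, 74 mm long, flat black grip up; origin at the tip of its blade, z up to the grip. Blade 16 (x) x 5 (y) mm from z 0 to 24 mm, tapered over the last 4 mm; round neck of 6 mm diameter from z 24 to 40. Fits either way round. Home, its tip is 40 mm below the keyhole point, the grip's lower edge on the lock's top.
- key_grip (a point): centre of the key's flat grip, 57 mm above the key's tip; axes as the key. Grip 30 (x) x 8 (y) mm, 34 mm high; take it across the 8 mm. Only when the key is fully home does its neck lie in the lock's top plate, so that it can turn; once turned it cannot be pulled out.
- key_stand: fixed wooden block 60 (x) x 50 (y) x 46 mm high with a slot along its x, in which the key stands with its grip resting on the block; origin at the centre of its underside
- board: fixed white cutting board 160 x 200 x 12 mm at the left; origin at the centre of its underside. Between it and the rack a large rice cooker (fixed, 0.34 m high, 0.5 m wide) stands further back, its front at x = 0.52, y = -0.03: carry things past it nearer to the robot, at x below about 0.38.
- timer: bystander: round kitchen timer, 69 mm wide, 44 high, right of the rack; origin at the centre of its underside
- mill: bystander: small pepper mill, 44 mm wide, 90 high, behind the rack; origin at the centre of its underside
- tin: bystander: low food tin, 75 mm wide, 58 high, behind the rack to the right; origin at the centre of its underside
Mind the look-alikes: they are no part of the job. What is shaped like the jar_b but green or yellow is not meant.

How it is judged:
On the way, in this order (a step that is already met when the one before it is completed fails the run):
1. the three jars stand upright in the rack's bays (x of jar_a in the frame of rack between -0.014 and 0.014 m and y of jar_a in the frame of rack between -0.044 and 0.104 m and z of each of jar_a, jar_b, jar_c in the frame of rack below 0.017 m and angle between each of jar_a, jar_b, jar_c's own z axis and vertical below 0.12 rad and x of jar_b in the frame of rack between -0.014 and 0.014 m and y of jar_b in the frame of rack between -0.044 and 0.104 m and x of jar_c in the frame of rack between -0.014 and 0.014 m and y of jar_c in the frame of rack between -0.044 and 0.104 m), for 0.2 s.
2. the key is fully home in the lock (horizontal distance between key and keyhole below 0.005 m and z of key in the frame of keyhole below -0.036 m and angle between key's own z axis and vertical below 0.15 rad), for 0.1 s.
3. the key is turned a quarter and the gate is up (all of step 2 and value of joint plug above 1.3 rad and value of joint gate above 1.2 rad), for 0.2 s.
At the end, for the whole second after the job is handed in: All three jars stand upright (within 0.12 rad) on the floor of the rack's bays; the key is in the lock, tip at least 36 mm down and within 5 mm of its axis; the plug is turned more than 1.3 rad and the gate stands above 1.2 rad; the fingers still hold the key (over 1 N) (all of step 1 and all of step 3 and contact force between the fingers and key above 1 N); the arm keeps its last pose, push and grip.
It fails at once if a jar is knocked over (angle between any of jar_a, jar_b, jar_c's own z axis and vertical above 0.8 rad).
It fails at once if the timer, mill or tin is shifted by more than 30 mm (distance of any of timer, mill, tin from where it was at the start of the episode above 0.03 m).
It also fails if it takes over 67 s, if anything falls off the work surface, if the arm or the gripper's body presses on something with over 40 N, if the wrist force passes 120 N, or if a joint passes its speed limit or range.

ROBOT

A 7-joint arm with a two-finger parallel gripper is mounted at the origin on a cart in front of the work surface, level with it; the furniture and walls round the work are solid. World frame = base frame: x ahead of the robot, y to its left, z up, the work surface at z = 0. Lengths are in m, angles in rad, forces in N, time in s.
With the tool pointing down it reaches from about 0.4 to 0.85 m from the base axis. Payload 4.5 kg.
Tool frame: the origin (TCP) lies midway between the tips of the shut fingers; the grasp point (between the pads) lies 19 mm behind it; z points along the fingers, y is the direction in which the jaws open and shut (so a half turn about z gives the same grasp; the last joint's range is limited). The gripper opens to 88 mm and grips with 3 to 60 N. Pads are 18 mm wide; open, the fingers measure 123 mm over their backs; the gripper's body (75 mm by 187 mm) begins 45 mm behind the grasp point.
Start: joints at [1.289, 0.689, -0.195, 1.565, 0.157, 0.902, -0.215], TCP at [0.194, -0.594, 0.239] pointing down, gripper open.
Joint ranges: [-3.01, 3.01], [-0.46, 2.08], [-1.47, 1.51], [0.13, 2.56], [-1, 4.14], [0.04, 2.09], [-2.66, 2.66]. Speed limits (rad/s): [2.57, 2.57, 3.14, 3.14, 3.14, 3.14, 3.14].

INTERFACE

Orientations are given as a unit quaternion [x, y, z, w].
In Python, from plant import get_state, snapshot, finish_job, find_in gives the robot as it stands.
- The arm moves only by the shell command python3 -m creep 'ROWS' [OPENING] [FORCE]. ROWS is JSON, one flat list of numbers, 6 for each row, row after row: the shift along the tool's x, y, z in mm, then the turn, a rotation vector about the tool's x, y, z in degrees. In form: [tx, ty, tz, wx, wy, wz, tx, ty, tz, wx, wy, wz, ...]. A call has 1 to 5 rows; each row shifts and turns the pose as measured when the row begins, along the tool's axes as they then stand; what a row does not reach is not made up. A row lasts 1/12 s, in which the tool goes at most 41.7 mm and 7.16 degrees, less where a joint would pass 70% of its speed; a pose out of reach is approached as far as the arm can. A call is refused whole if a number of a shift passes 41.7 or a number of a turn 7.16, either way. A call with a gripper value outside its range is refused whole. OPENING is the finger opening in mm, from 0 to 88.1, set as the call begins (- or left out, the last holds). The fingers move at their own pace and stop on an object; FORCE is the grip in N (left out, the last holds). Time passes only in rows, so rows that do not move let the fingers close. It gives the time, the measured TCP pose, the force and the opening at its end, in the units of the state.
- get_state(): the state, without advancing time (a new reading comes with each control period).
- snapshot(name): name is "scene" or "side" or "wrist"; returns a dict with "color" (400x640x3 uint8, red, green, blue), "intrinsics" (3x3 intrinsics, pixels), "extrinsics" (4x4, takes a point from world to camera coordinates). Camera axes: x right, y down, z forward; pixel columns grow to the right and rows downward; lengths in m; the calibration is good to about 2 mm. The wrist camera is an equidistant fisheye: a pixel r from the principal point sees the ray r / f radians off the axis. A picture is of the moment at which its call begins. There is no depth.
- finish_job(): hands the job in, once; it reports no verdict.
Trained networks look in the newest picture that a camera, given by its name, has taken for a name from the list of things; names that differ only in an ending like _2 or _b are one class to them, and where a whole thing is asked for, a point or a joint stands for the part that bears it (a point fixed in the world has none). Each returns a list of dicts, best first, with "score" (0 to 1); they miss things now and then, are a little off and sometimes report something else, mostly with a low value. They report only what shows in the picture. A call takes as long as a camera call. They do not tell look-alikes from the thing itself.
- find_in(thing, camera): "xy" ([column, row] in pixels, amid what is visible of it).
The state is a dict: "clock": time; "q": joint angles; "qd": joint speeds; "joint_torque": joint torques, N m; "tool_pos": TCP position; "eef_rot": TCP orientation; "contact_force": force on the tool from outside, world axes, zero at the start; "moment": the same for the moment, N m; "opening": opening from 0.0 (shut) to 1.0 (fully open).
Only numpy, scipy, OpenCV 4.12 (cv2) and the standard library are available. Lean on these libraries where they do the work, as an engineer would, in place of code of your own. Each camera call takes 0.05 s, during which the arm holds its last target.

## Working session

There is one attempt and no reset: what is moved stays moved. The work goes in short steps, Python scripts to look and compute and a shell command to move; the robot and the scene stay as the last step left them, time stands still between calls to the robot, and variables do not carry over. Pictures are saved under pics/ and viewed, and the job is handed in when it is done.

```bash
ls; mkdir -p pics; python3 - <<'E'
from plant import get_state, snapshot, find_in
import cv2, numpy as np
s=get_state(); print(s)
for c in ["scene","side","wrist"]:
    d=snapshot(c); cv2.imwrite(f"pics/{c}0.png",d["color"][:,:,::-1]); print(c,np.round(d["intrinsics"],2).tolist(),np.round(d["extrinsics"],4).tolist())
    for t in ["jar_a","jar_b","jar_c","rack","key","key_grip","key_stand","keyhole","board","middle_bay","timer","mill","tin"]:
        try: print(t,[(np.round(r["xy"],1).tolist(),round(r["score"],2)) for r in find_in(t,c)][:4])
        except Exception as e: print(t,e)
E
```

```text
pics
{'clock': 0.0, 'q': array([ 1.28880324,  0.69000768, -0.19452788,  1.56633912,  0.15730644,
        0.90252348, -0.21506738]), 'qd': array([-2.08817261e-03,  9.73210612e-04,  4.34022555e-04,  2.53327608e-03,
       -8.58951705e-05, -9.55452337e-04, -6.46724645e-05]), 'joint_torque': array([-6.83306607e-04, -5.27556145e+01, -1.26735717e+00, -1.53427845e+01,
       -5.27163979e-02,  6.42619343e-03,  1.59798583e-04]), 'tool_pos': array([ 0.19386384, -0.59349755,  0.23789693]), 'eef_rot': array([ 9.87549466e-01,  1.57305959e-01, -2.13873333e-04, -9.17332616e-04]), 'contact_force': array([ 0.01041848,  0.11988458, -0.25813299]), 'moment': array([-0.00883205,  0.01549862,  0.01222581]), 'opening': 0.9994613436371407}
scene [[485.29, 0.0, 319.03], [0.0, 485.29, 203.8], [0.0, 0.0, 1.0]] [[-0.9037, -0.4279, -0.0127, 0.4132], [-0.2559, 0.5637, -0.7853, 0.2999], [0.3432, -0.7065, -0.6189, 1.1562], [0.0, 0.0, 0.0, 1.0]]
jar_a [([195.0, 298.0], 0.92), ([288.3, 289.6], 0.81), ([344.0, 203.0], 0.79), ([362.4, 183.5], 0.64)]
jar_b [([195.0, 298.0], 0.92), ([288.3, 289.6], 0.81), ([344.0, 203.0]
[... 910 characters left out ...]
8), ([233.9, 187.5], 0.86), ([347.6, 239.3], 0.73), ([328.6, 213.2], 0.7)]
rack [([351.0, 251.9], 0.88)]
key []
key_grip [([329.5, 260.7], 0.56)]
key_stand [([261.2, 217.8], 0.64)]
keyhole [([354.2, 250.8], 0.93)]
board [([224.0, 206.7], 0.61)]
middle_bay []
timer [([436.8, 267.3], 0.73)]
mill [([409.2, 228.0], 0.74), ([436.9, 266.9], 0.31)]
tin [([437.3, 239.1], 0.61)]
wrist [[309.71, 0.0, 323.92], [0.0, 309.71, 195.38], [0.0, 0.0, 1.0]] [[0.3103, -0.9507, -0.0001, -0.6242], [-0.9095, -0.2969, 0.2909, -0.0408], [-0.2766, -0.0901, -0.9567, 0.389], [0.0, 0.0, 0.0, 1.0]]
jar_a []
jar_b []
jar_c []
rack []
key []
key_grip []
key_stand []
keyhole []
board []
middle_bay []
timer []
mill []
tin []
```

View pics/scene0.png

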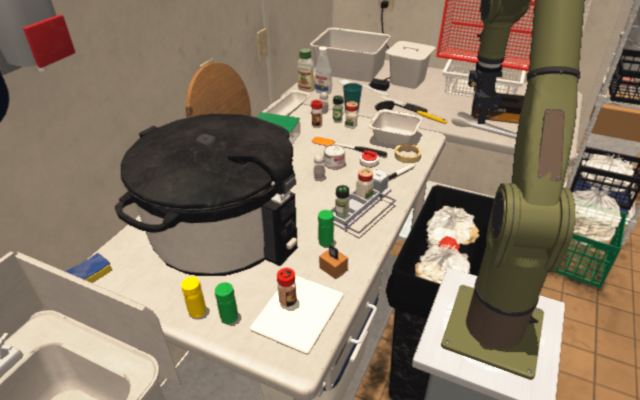

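View pics/side0.png

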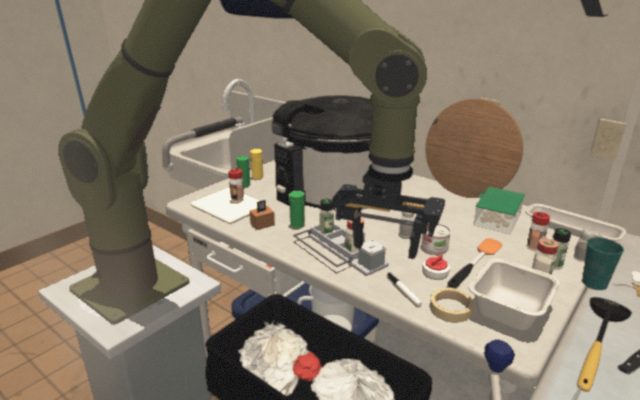

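View pics/wrist0.png

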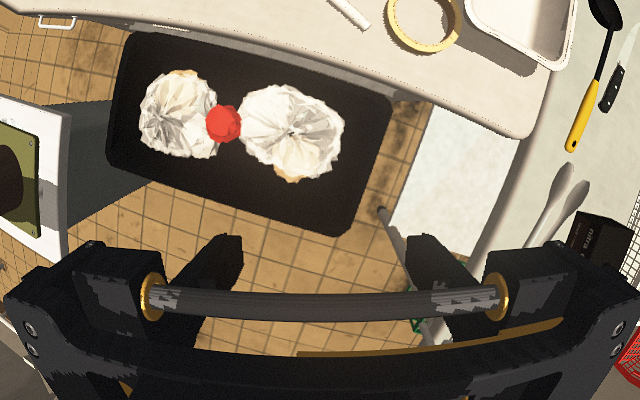

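```bash
python3 - <<'E'
import cv2
a=cv2.imread("pics/scene0.png"); cv2.imwrite("pics/sc_z.png",cv2.resize(a[140:350,240:430],None,fx=3.5,fy=2.85*1.0 if 0 else 2.8,interpolation=cv2.INTER_CUBIC))
cv2.imwrite("pics/sc_z.png",cv2.resize(a[140:350,240:430],(190*28//10,210*28//10),interpolation=cv2.INTER_CUBIC))
a=cv2.imread("pics/side0.png"); cv2.imwrite("pics/si_z.png",cv2.resize(a[150:300,190:460],(270*29//10,150*29//10),interpolation=cv2.INTER_CUBIC))
E
```

```text
(no output)
```

View pics/sc_z.png

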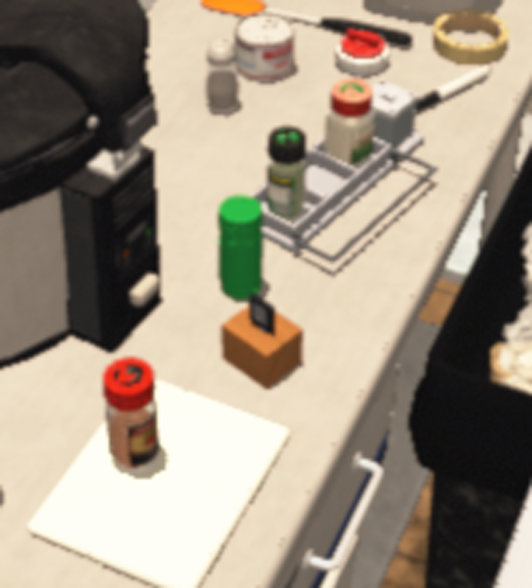

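View pics/si_z.png

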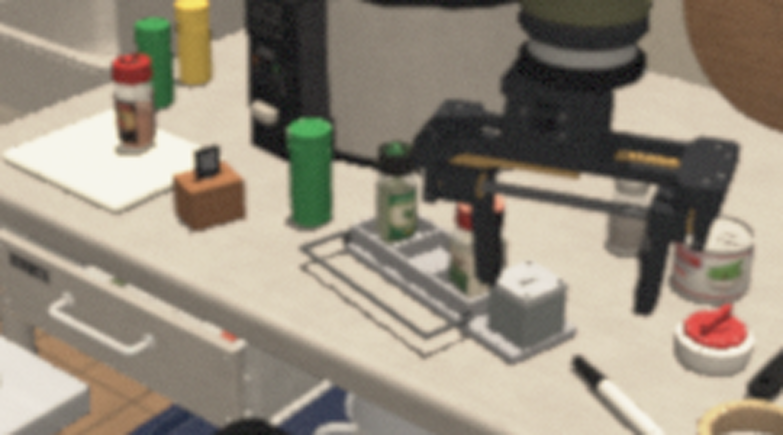

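```bash
cat > h.py <<'E'
import numpy as np, cv2
from scipy.spatial.transform import Rotation as R
from plant import get_state, snapshot, find_in
CAM={"scene":(np.array([[485.29,0,319.03],[0,485.29,203.8],[0,0,1]]),np.array([[-0.9037,-0.4279,-0.0127,0.4132],[-0.2559,0.5637,-0.7853,0.2999],[0.3432,-0.7065,-0.6189,1.1562]])),
"side":(np.array([[483.54,0,325.73],[0,483.54,194.65],[0,0,1]]),np.array([[0.6224,-0.7827,0.0059,-0.4799],[-0.3288,-0.2683,-0.9055,0.2239],[0.7103,0.5616,-0.4243,1.1847]]))}
def ray(cam,uv,K=None,E=None):
    fish=cam=="wrist"
    if K is None: K,E=CAM[cam]
    x=(uv[0]-K[0,2])/K[0,0]; y=(uv[1]-K[1,2])/K[1,1]
    if fish:
        r=np.hypot(x,y); d=np.array([np.sin(r)*x/max(r,1e-9),np.sin(r)*y/max(r,1e-9),np.cos(r)])
    else: d=np.array([x,y,1.])
    Rm=E[:3,:3]; return -Rm.T@E[:3,3], Rm.T@d
def onz(cam,uv,z,K=None,E=None):
    o,d=ray(cam,uv,K,E); return o+d*(z-o[2])/d[2]
def tri(a,b):
    (o1,d1),(o2,d2)=a,b; A=np.stack([d1,-d2],1); t=np.linalg.lstsq(A,o2-o1,rcond=None)[0]
    p,q=o1+d1*t[0],o2+d2*t[1]; return (p+q)/2,np.linalg.norm(p-q)
def proj(cam,p,K=None,E=None):
    fish=cam=="wrist"
    if K is None: K,E=CAM[cam]
    c=E[:3,:3]@np.asarray(p,float)+E[:3,3]
    if fish:
        h=np.hypot(c[0],c[1]); th=np.arctan2(h,c[2]); return np.array([K[0,2]+K[0,0]*th*c[0]/h,K[1,2]+K[1,1]*th*c[1]/h])
    return np.array([K[0,2]+K[0,0]*c[0]/c[2],K[1,2]+K[1,1]*c[1]/c[2]])
def wsnap(name):
    d=snapshot("wrist"); cv2.imwrite(f"pics/{name}.png",d["color"][:,:,::-1]); np.savez(f"pics/{name}.npz",K=d["intrinsics"],E=d["extrinsics"]); return d
def wonz(name,uv,z):
    f=np.load(f"pics/{name}.npz"); return onz("wrist",uv,z,f["K"],f["E"])
def wproj(name,p):
    f=np.load(f"pics/{name}.npz"); return proj("wrist",p,f["K"],f["E"])
def goto(p,yaw,n=41.7,tilt=None):
    """rows needed for straight motion to tool-down pose; yaw=angle of tool y axis in world"""
    s=get_state(); Rc=R.from_quat(s["eef_rot"]); y=np.array([np.cos(yaw),np.sin(yaw),0]); z=np.array([0,0,-1.]); x=np.cross(y,z)
    Rt=R.from_matrix(np.stack([x,y,z],1))
    d=Rc.inv().apply(np.array(p)-s["tool_pos"])*1000; w=(Rc.inv()*Rt).as_rotvec(degrees=True)
    k=max(np.abs(d).max()/41.6,np.linalg.norm(d)/41.6,np.linalg.norm(w)/7.1)
    yc=Rc.as_matrix()[:,1]
    print("t",s["clock"],"pos",np.round(s["tool_pos"],4),"yaw_y",round(float(np.arctan2(yc[1],yc[0])),3),"d",np.round(d,1),"w",np.round(w,2),"rows>=",round(float(k),2))
E
python3 - <<'E'
from h import *
S=lambda u,v:(240+u/2.8,140+v/2.8); T=lambda u,v:(190+u/2.9,150+v/2.9)
print("jar cap",tri(ray("scene",S(128,367)),ray("side",T(132,62))), onz("scene",S(128,367),.117),onz("side",T(132,62),.117))
print("jar base",onz("scene",S(139,460),.012))
for n,a,b in [("standL",(222,340),(244,192)),("front",(267,362),(174,184)),("near rack",(302,340),(194,197))]:
    print(n,onz("scene",S(*a),.046))
for b in [(174,184),(219,165),(244,192),(194,197)]: print("side stand",onz("side",T(*b),.046))
print("key top",tri(ray("scene",S(264,297)),ray("side",T(208,148))))
for b in [(487,290),(530,262),(566,288),(525,312)]: print("lock side",onz("side",T(*b),.062))
for b in [(367,88),(388,81),(413,98),(383,108)]: print("lock scene",onz("scene",S(*b),.062))
print("green cap",tri(ray("scene",S(287,137)),ray("side",T(396,155))))
print("white cap",onz("scene",S(351,92),.117),tri(ray("scene",S(351,92)),ray("side",T(475,205))))
print("lookalike green",tri(ray("scene",S(241,210)),ray("side",T(309,128))))
E
```

```text
jar cap (array([0.47775937, 0.13524915, 0.11774742]), np.float64(0.004160093041756477)) [0.48031248 0.13296823 0.117     ] [0.47538842 0.13485856 0.117     ]
jar base [0.47055934 0.1425923  0.012     ]
standL [0.4525929  0.00679441 0.046     ]
front [0.40259931 0.01527396 0.046     ]
near rack [ 0.38423502 -0.02451689  0.046     ]
side stand [ 0.3938653  -0.01180051  0.046     ]
side stand [ 0.45398063 -0.01660736  0.046     ]
side stand [ 0.42638023 -0.07973403  0.046     ]
side stand [ 0.38679897 -0.04826765  0.046     ]
key top (array([ 0.42631016, -0.03030969,  0.08024331]), np.float64(0.000679249099751409))
lock side [ 0.40557794 -0.39440207  0.062     ]
lock side [ 0.46949233 -0.39703025  0.062     ]
lock side [ 0.45194041 -0.4463031   0.062     ]
lock side [ 0.396861   -0.43994281  0.062     ]
lock scene [ 0.46810032 -0.41951548  0.062     ]
lock scene [ 0.45087584 -0.44309634  0.062     ]
lock scene [ 0.41302179 -0.42216291  0.062     ]
lock scene [ 0.43749026 -0.38935509  0.062     ]
green cap (array([ 0.48742558, -0.22893248,  0.11222546]), np.float64(0.0031391544861802574))
white cap [ 0.4556759  -0.32871283  0.117     ] (array([ 0.45979375, -0.34190824,  0.10659796]), np.float64(0.0017562676530885734))
lookalike green (array([ 0.48849843, -0.11292856,  0.10384527]), np.float64(0.002827188841468115))
```

```bash
python3 - <<'E'
from h import *
for p in [(277,263),(298,240),(240,270),(200,268),(165,250),(150,228)]: print(p,onz("scene",p,0.0).round(3))
for p in [(193,318),(227,322)]: print(p,onz("scene",p,0.0).round(3))
goto((0.33,-0.36,0.28),np.pi/2-0.24); goto((0.33,-0.36,0.28),-np.pi/2-0.24)
E
```

```text
(277, 263) [0.576 0.02  0.   ]
(298, 240) [ 0.567 -0.088  0.   ]
(240, 270) [0.655 0.085 0.   ]
(200, 268) [0.759 0.124 0.   ]
(165, 250) [0.893 0.108 0.   ]
(150, 228) [0.997 0.05  0.   ]
(193, 318) [0.672 0.272 0.   ]
(227, 322) [0.589 0.247 0.   ]
t 2.1 pos [ 0.1941 -0.5941  0.2387] yaw_y -1.255 d [ 201.9 -180.3  -41.3] w [ 0.0000e+00  1.0000e-02 -1.4815e+02] rows>= 20.87
t 2.1 pos [ 0.1941 -0.5941  0.2387] yaw_y -1.255 d [ 201.9 -180.3  -41.3] w [ 0.   -0.   31.85] rows>= 6.58
```

```bash
cat >> h.py <<'E'
def plan(p,yaw,n):
    s=get_state(); Rc=R.from_quat(s["eef_rot"]); y=np.array([np.cos(yaw),np.sin(yaw),0]); z=np.array([0,0,-1.]); x=np.cross(y,z)
    Rt=R.from_matrix(np.stack([x,y,z],1)); w=(Rc.inv()*Rt).as_rotvec()/n; dp=(np.array(p)-s["tool_pos"])/n*1000
    print("pos",s["tool_pos"].round(4),"step",round(float(np.linalg.norm(dp)),1),"w",np.degrees(w).round(2))
    for i in range(n):
        d=Rc.inv().apply(dp); print(np.round(d,1).tolist(),np.degrees(w).round(1).tolist()); Rc=Rc*R.from_rotvec(w)
E
python3 - <<'E'
from h import *
plan((0.30,-0.36,0.30),-.7,8)
E
```

```text
pos [ 0.1941 -0.5941  0.2387] step 33.0 w [ 0.    0.   -3.97]
[21.7, -23.7, -7.7] [0.0, 0.0, -4.0]
[23.3, -22.1, -7.7] [0.0, 0.0, -4.0]
[24.7, -20.5, -7.7] [0.0, 0.0, -4.0]
[26.1, -18.7, -7.7] [0.0, 0.0, -4.0]
[27.3, -16.9, -7.7] [0.0, 0.0, -4.0]
[28.4, -14.9, -7.7] [0.0, 0.0, -4.0]
[29.4, -12.9, -7.7] [0.0, 0.0, -4.0]
[30.2, -10.9, -7.7] [0.0, 0.0, -4.0]
```

```bash
python3 -m creep '[22,-24,-8,0,0,-4, 23,-22,-8,0,0,-4, 25,-20,-8,0,0,-4, 26,-19,-8,0,0,-4, 27,-17,-8,0,0,-4]' 88; python3 - <<'E'
from h import *
plan((0.30,-0.36,0.30),-.7,4)
E
```

```text
clock: 2.52
tool_pos: [0.2561, -0.4493, 0.2768]
eef_rot: [0.945, 0.326, -0.003, 0.001]
contact_force: [0.4, -0.3, -0.3]
opening: 1.0
pos [ 0.2561 -0.4493  0.2768] step 25.5 w [-0.01  0.08 -2.95]
[22.4, -10.8, -5.9] [-0.0, 0.1, -3.0]
[22.9, -9.6, -5.9] [-0.0, 0.1, -3.0]
[23.4, -8.4, -5.9] [-0.0, 0.1, -3.0]
[23.8, -7.2, -5.8] [-0.0, 0.1, -3.0]
```

```bash
python3 -m creep '[23,-11,-6,0,0,-3, 23,-10,-6,0,0,-3, 24,-9,-6,0,0,-3, 24,-8,-6,0,0,-3, 0,0,0,0,0,0]'; python3 - <<'E'
from h import *
d=wsnap("w1")
for t in ["jar_a","rack","keyhole","middle_bay","mill","key_grip"]: print(t,[(np.round(r["xy"],1).tolist(),round(r["score"],2)) for r in find_in(t,"wrist")][:4])
plan((0.32,-0.05,0.26),0.1,10)
E
```

```text
clock: 2.93
tool_pos: [0.3046, -0.3466, 0.3041]
eef_rot: [0.901, 0.434, -0.001, 0.002]
contact_force: [0.5, -0.1, 0.4]
opening: 0.996
jar_a [([373.1, 9.3], 0.82)]
rack [([394.7, 69.6], 0.89)]
keyhole [([395.7, 72.8], 0.88)]
middle_bay [([396.2, 70.4], 0.77)]
mill [([521.0, 49.9], 0.72)]
key_grip []
pos [ 0.3009 -0.3521  0.3023] step 30.6 w [-0.01  0.03 -4.5 ]
[24.6, -17.6, 4.1] [-0.0, 0.0, -4.5]
[25.9, -15.7, 4.1] [-0.0, 0.0, -4.5]
[27.1, -13.6, 4.1] [-0.0, 0.0, -4.5]
[28.1, -11.4, 4.1] [-0.0, 0.0, -4.5]
[28.9, -9.2, 4.1] [-0.0, 0.0, -4.5]
[29.5, -6.9, 4.1] [-0.0, 0.0, -4.5]
[29.9, -4.5, 4.2] [-0.0, 0.0, -4.5]
[30.2, -2.2, 4.2] [-0.0, 0.0, -4.5]
[30.3, 0.2, 4.2] [-0.0, 0.0, -4.5]
[30.2, 2.6, 4.2] [-0.0, 0.0, -4.5]
```

View pics/w1.png

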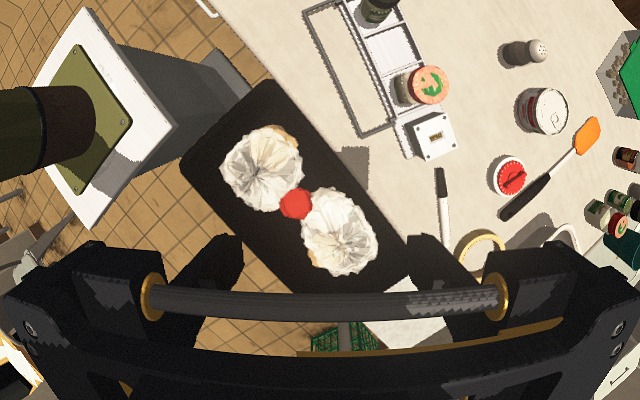

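```bash
python3 - <<'E'
import cv2
a=cv2.imread("pics/w1.png"); cv2.imwrite("pics/w1z.png",cv2.resize(a[0:170,290:480],None,fx=3.5,fy=3.5,interpolation=cv2.INTER_CUBIC))
E
python3 -m creep '[25,-18,4,0,0,-4.5, 26,-16,4,0,0,-4.5, 27,-14,4,0,0,-4.5, 28,-11,4,0,0,-4.5, 29,-9,4,0,0,-4.5]'
```

```text
clock: 3.7
tool_pos: [0.31, -0.2064, 0.2795]
eef_rot: [0.805, 0.593, -0.003, 0.004]
contact_force: [0.0, 0.3, 0.5]
opening: 1.001
```

View pics/w1z.png

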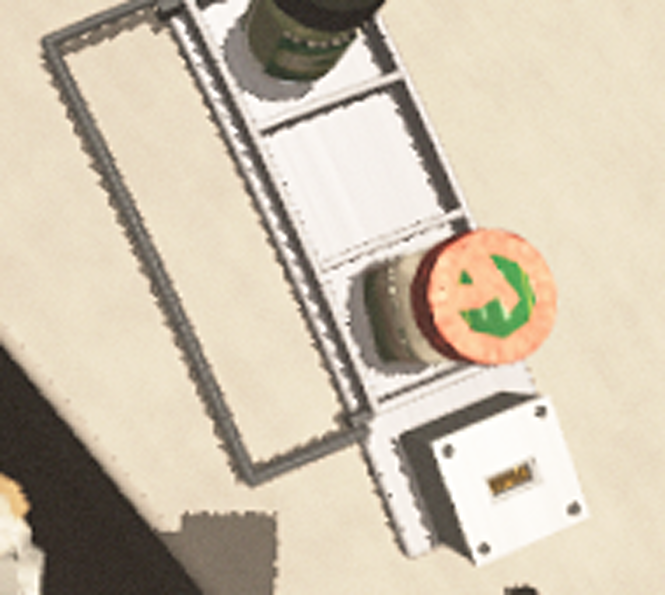

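```bash
python3 - <<'E'
from h import *
W=lambda u,v,z: wonz("w1",(290+u/3.5,u*0+v/3.5),z)
k=W(513,480,.062); print("keyhole",k)
c=[W(*p,.062) for p in [(430,425),(550,393),(590,515),(474,563)]]; print(np.round(c,4), np.mean(c,0))
a=[W(*p,.032) for p in [(262,130),(405,78),(325,270),(462,215)]]; print(np.round(a,4),np.mean(a,0))
print("yaws",[np.arctan2(*(q-p)[[1,0]]) for p,q in [(a[0],a[1]),(a[2],a[3]),(c[3],c[2]),(c[0],c[1])]], [np.arctan2(*(q-p)[[1,0]])-np.pi/2 for p,q in [(a[2],a[0]),(a[3],a[1]),(c[3],c[0]),(c[2],c[1])]])
m=np.mean(a,0); d=m-k; print("line yaw",np.arctan2(d[1],d[0])-np.pi/2,np.linalg.norm(d[:2]))
plan((0.33,0.02,0.25),0.2,8)
E
```

```text
keyhole [ 0.44127498 -0.41017929  0.062     ]
[[ 0.4266 -0.3742  0.062 ]
 [ 0.4726 -0.3922  0.062 ]
 [ 0.4599 -0.4404  0.062 ]
 [ 0.4106 -0.4268  0.062 ]] [ 0.44246598 -0.40837934  0.062     ]
[[ 0.4502 -0.25    0.032 ]
 [ 0.5103 -0.2652  0.032 ]
 [ 0.4353 -0.3078  0.032 ]
 [ 0.4942 -0.322   0.032 ]] [ 0.47250881 -0.28625227  0.032     ]
yaws [np.float64(-0.2477017528995646), np.float64(-0.2354570292511449), np.float64(-0.2688147982136939), np.float64(-0.3728963806084568)] [np.float64(-0.2526524094617961), np.float64(-0.2759163250202328), np.float64(-0.2954113455798826), np.float64(-0.2580715323600469)]
line yaw -0.24689214667689474 0.12780242396163574
pos [ 0.31   -0.2064  0.2795] step 28.7 w [-0.    0.07 -3.59]
[27.8, -6.0, 3.4] [-0.0, 0.1, -3.6]
[28.1, -4.3, 3.5] [-0.0, 0.1, -3.6]
[28.3, -2.5, 3.5] [-0.0, 0.1, -3.6]
[28.4, -0.7, 3.5] [-0.0, 0.1, -3.6]
[28.4, 1.1, 3.6] [-0.0, 0.1, -3.6]
[28.3, 2.8, 3.6] [-0.0, 0.1, -3.6]
[28.0, 4.6, 3.6] [-0.0, 0.1, -3.6]
[27.7, 6.3, 3.7] [-0.0, 0.1, -3.6]
```

```bash
python3 -m creep '[28,-6,3,0,0,-3.6, 28,-4,3,0,0,-3.6, 28,-2.5,4,0,0,-3.6, 28,-1,4,0,0,-3.6, 28,1,4,0,0,-3.6]';python3 -m creep '[28,3,4,0,0,-3.6, 28,4.6,4,0,0,-3.6, 28,6,4,0,0,-3.6, 0,0,0,0,0,0]'; python3 - <<'E'
from h import *
d=wsnap("w2")
for t in ["jar_a","key_stand","key","key_grip"]: print(t,[(np.round(r["xy"],1).tolist(),round(r["score"],2)) for r in find_in(t,"wrist")][:4])
a=cv2.imread("pics/w2.png"); print(wproj("w2",(.478,.137,.117)),wproj("w2",(.425,-.03,.06)))
E
```

```text
clock: 4.12
tool_pos: [0.3216, -0.0629, 0.2589]
eef_rot: [0.701, 0.713, -0.003, 0.003]
contact_force: [-0.3, 0.1, 0.5]
opening: 1.0
clock: 4.45
tool_pos: [0.3307, 0.029, 0.2452]
eef_rot: [0.626, 0.78, -0.001, 0.003]
contact_force: [-0.2, 0.8, -0.7]
opening: 1.003
jar_a [([602.2, 80.7], 0.84), ([411.5, 291.8], 0.74), ([480.2, 106.2], 0.71), ([382.2, 337.9], 0.69)]
key_stand [([382.4, 219.3], 0.86), ([370.7, 332.6], 0.5)]
key [([392.1, 229.8], 0.54)]
key_grip [([392.4, 234.8], 0.86), ([421.3, 88.2], 0.2)]
[497.00764086 115.08392156] [391.35042389 237.29770851]
```

View pics/w2.png

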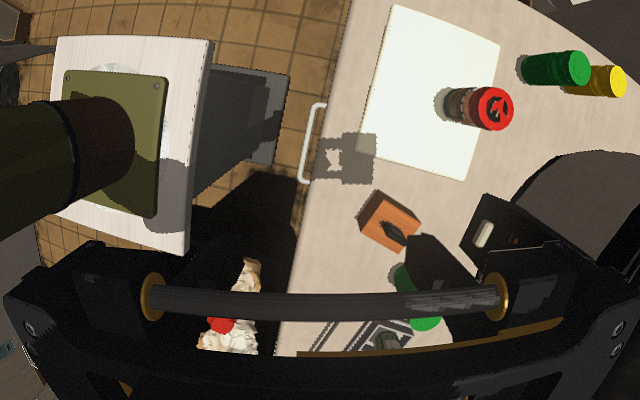

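```bash
python3 - <<'E'
from h import *
for z in(.109,.117): print(wonz("w2",(492.,108.5),z))
print("jar base wrist approx", wonz("w2",(455,104),.012))
f=np.load("pics/w2.npz"); print(tri(ray("wrist",(492,108.5),f["K"],f["E"]),ray("scene",(240+128/2.8,140+367/2.8))))
a=cv2.imread("pics/w2.png"); cv2.imwrite("pics/w2z.png",cv2.resize(a[180:260,345:425],None,fx=7,fy=7,interpolation=cv2.INTER_CUBIC))
cv2.imwrite("pics/w2y.png",cv2.resize(a[70:150,420:530],None,fx=6,fy=6,interpolation=cv2.INTER_CUBIC))
E
```

```text
[0.47513242 0.14248427 0.109     ]
[0.47050572 0.14137529 0.117     ]
jar base wrist approx [0.47568113 0.14464773 0.012     ]
(array([0.47192259, 0.14049153, 0.12355746]), np.float64(0.009036967350269312))
```

View pics/w2z.png

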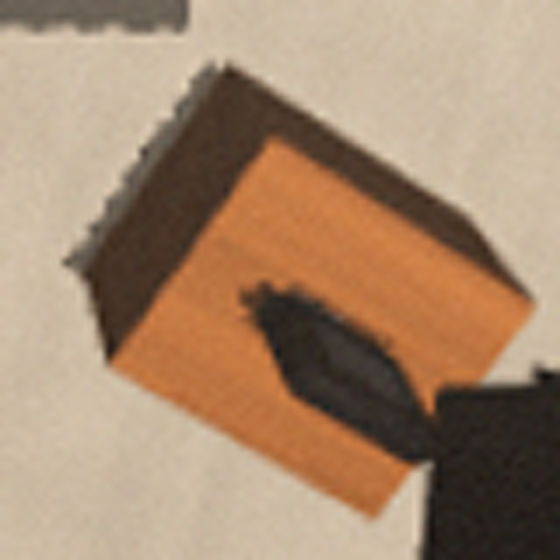

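View pics/w2y.png

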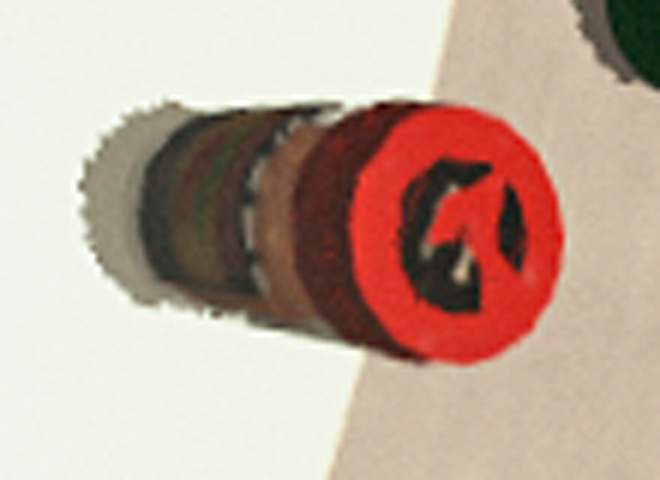

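```bash
python3 - <<'E'
from h import *
for z in(.109,.117): print(wonz("w2",(496.3,108.8),z))
c=[wonz("w2",(345+u/7,180+v/7),.046) for u,v in [(272,138),(535,305),(375,520),(108,360)]]; print(np.round(c,4)); m=np.mean(c,0); print("stand c",m)
print([np.arctan2(*(q-p)[[1,0]]) for p,q in [(c[0],c[1]),(c[3],c[2]),(c[3],c[0]),(c[2],c[1])]])
plan((0.40,0.135,0.20),0.2,5)
E
```

```text
[0.48021328 0.14381492 0.109     ]
[0.47544196 0.14266805 0.117     ]
[[ 0.4066  0.0096  0.046 ]
 [ 0.4625 -0.0102  0.046 ]
 [ 0.4464 -0.0569  0.046 ]
 [ 0.3895 -0.0358  0.046 ]]
stand c [ 0.42625859 -0.02332345  0.046     ]
[np.float64(-0.33993304143773695), np.float64(-0.3560255617667273), np.float64(1.210590024788429), np.float64(1.239910124021459)]
pos [0.3289 0.0225 0.2452] step 28.1 w [-0.03  0.11  0.05]
[19.2, 18.5, 8.8] [-0.0, 0.1, 0.1]
[19.2, 18.5, 8.9] [-0.0, 0.1, 0.1]
[19.2, 18.5, 8.9] [-0.0, 0.1, 0.1]
[19.2, 18.4, 8.9] [-0.0, 0.1, 0.1]
[19.2, 18.4, 9.0] [-0.0, 0.1, 0.1]
```

```bash
python3 -m creep '[18,28,3,0,0,0, 18,28,3,0,0,0, 18,28,3,0,0,0, 18,28,3,0,0,0, 0,0,0,0,0,0]'; python3 - <<'E'
from h import *
d=wsnap("w3")
print(get_state()["tool_pos"])
E
```

```text
clock: 5.12
tool_pos: [0.4272, 0.1063, 0.2305]
eef_rot: [0.641, 0.767, -0.008, 0.004]
contact_force: [0.4, 0.4, 0.0]
opening: 1.001
[0.42455996 0.10338029 0.23020894]
```

View pics/w3.png

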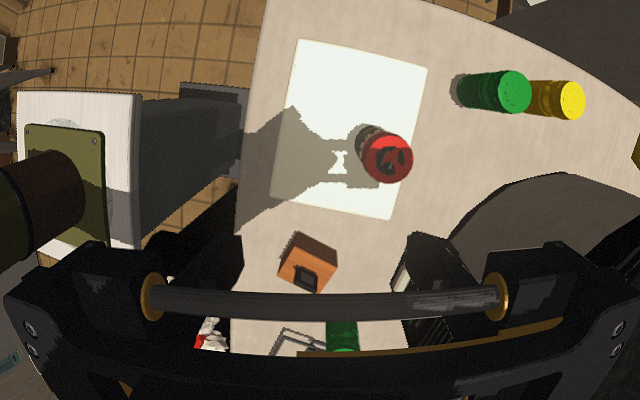

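```bash
python3 - <<'E'
from h import *
a=cv2.imread("pics/w3.png"); cv2.imwrite("pics/w3z.png",cv2.resize(a[115:195,340:425],None,fx=7,fy=7,interpolation=cv2.INTER_CUBIC))
E
```

```text
(no output)
```

View pics/w3z.png

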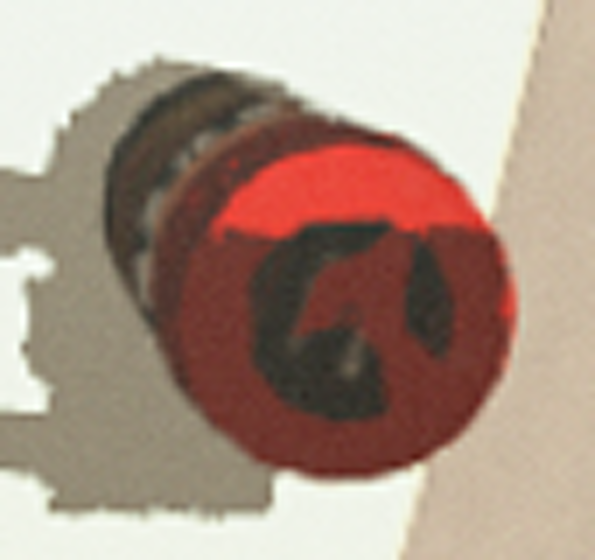

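```bash
python3 - <<'E'
from h import *
px=(340+345/7,115+312/7)
for z in(.109,.117): 
    p=wonz("w3",px,z); print(z,p)
    for r in (.0205,.022,.0225):
        q=np.array([wproj("w3",p+[r*np.cos(t),r*np.sin(t),0]) for t in np.linspace(0,6.28,60)]); print(r,(q.max(0)-q.min(0))*7)
for ax in [(.475,.142),(.479,.142),(.475,.139)]:
  for r in (.02,.022,.0235):
    q=np.array([wproj("w3",np.array([ax[0]+r*np.cos(t),ax[1]+r*np.sin(t),.012])) for t in np.linspace(0,6.28,60)]); q=(q-[340,115])*7; print(ax,r,q.min(0).round(),q.max(0).round())
E
```

```text
0.109 [0.4772642 0.1418347 0.109    ]
0.0205 [315.39373408 317.26510101]
0.022 [338.40345959 340.40547006]
0.0225 [346.07005449 348.11539896]
0.117 [0.47532575 0.1430822  0.117     ]
0.0205 [325.16626655 327.09322621]
0.022 [348.8841841  350.94541024]
0.0225 [356.78651504 358.89226719]
(0.475, 0.142) 0.02 [102.  80.] [335. 312.]
(0.475, 0.142) 0.022 [90. 68.] [346. 324.]
(0.475, 0.142) 0.0235 [82. 59.] [355. 332.]
(0.479, 0.142) 0.02 [125.  84.] [357. 317.]
(0.479, 0.142) 0.022 [114.  73.] [369. 328.]
(0.479, 0.142) 0.0235 [105.  64.] [377. 337.]
(0.475, 0.139) 0.02 [99. 97.] [331. 329.]
(0.475, 0.139) 0.022 [87. 85.] [343. 340.]
(0.475, 0.139) 0.0235 [78. 76.] [351. 349.]
```

```bash
python3 - <<'E'
from h import *
plan((0.476,0.1423,0.19),0.15,3)
plan((0.476,0.1423,0.063),0.15,7)
E
```

```text
pos [0.4246 0.1034 0.2302] step 25.3 w [-0.2   0.38  0.52]
[10.0, 19.3, 13.0] [-0.2, 0.4, 0.5]
[10.1, 19.2, 13.1] [-0.2, 0.4, 0.5]
[10.2, 19.0, 13.3] [-0.2, 0.4, 0.5]
pos [0.4246 0.1034 0.2302] step 25.6 w [-0.09  0.16  0.22]
[4.6, 8.5, 23.7] [-0.1, 0.2, 0.2]
[4.6, 8.4, 23.7] [-0.1, 0.2, 0.2]
[4.6, 8.4, 23.8] [-0.1, 0.2, 0.2]
[4.5, 8.3, 23.8] [-0.1, 0.2, 0.2]
[4.5, 8.3, 23.8] [-0.1, 0.2, 0.2]
[4.5, 8.2, 23.8] [-0.1, 0.2, 0.2]
[4.4, 8.1, 23.9] [-0.1, 0.2, 0.2]
```

```bash
python3 -m creep '[10,19,13,-0.2,0.4,0.5, 10,19,13,-0.2,0.4,0.5, 10,19,13,-0.2,0.4,0.5, 0,0,0,0,0,0]'; python3 - <<'E'
from h import *
plan((0.476,0.1423,0.063),0.15,4)
E
```

```text
clock: 5.5
tool_pos: [0.4754, 0.1328, 0.189]
eef_rot: [0.657, 0.754, -0.003, 0.001]
contact_force: [1.9, 0.4, 0.2]
opening: 1.004
pos [0.4754 0.1328 0.189 ] step 31.6 w [-0.05  0.07 -0.19]
[2.5, 0.6, 31.5] [-0.1, 0.1, -0.2]
[2.4, 0.6, 31.5] [-0.1, 0.1, -0.2]
[2.4, 0.5, 31.5] [-0.1, 0.1, -0.2]
[2.4, 0.5, 31.5] [-0.1, 0.1, -0.2]
```

```bash
python3 -m creep '[5,0.6,20,0,0,0, 3,0.6,20,0,0,0, 0,0,0,0,0,0, 0,0,0,0,0,0]'; python3 - <<'E'
from h import *
plan((0.476,0.1423,0.063),0.15,4)
E
```

```text
clock: 5.83
tool_pos: [0.473, 0.1312, 0.1488]
eef_rot: [0.661, 0.75, -0.007, 0.001]
contact_force: [-0.3, -0.5, 0.7]
opening: 0.997
pos [0.473  0.1312 0.1488] step 21.7 w [-0.12  0.15 -0.34]
[2.9, 1.3, 21.4] [-0.1, 0.2, -0.3]
[2.8, 1.2, 21.4] [-0.1, 0.2, -0.3]
[2.8, 1.2, 21.4] [-0.1, 0.2, -0.3]
[2.7, 1.2, 21.5] [-0.1, 0.2, -0.3]
```

```bash
python3 -m creep '[11,4,0,-0.4,0.5,0, 0,0,0,0,0,0]'; python3 -m creep '[0,0,0,0,0,0]'; python3 - <<'E'
from h import *
plan((0.476,0.1423,0.063),0.15,4)
E
```

```text
clock: 6.0
tool_pos: [0.4752, 0.1407, 0.1505]
eef_rot: [0.663, 0.749, -0.001, 0.001]
contact_force: [-0.6, 0.1, 1.0]
opening: 0.999
clock: 6.08
tool_pos: [0.4753, 0.1403, 0.1514]
eef_rot: [0.663, 0.749, -0.001, 0.001]
contact_force: [-0.3, -0.4, -0.1]
opening: 1.0
pos [0.4753 0.1403 0.1514] step 22.1 w [ 0.    0.04 -0.4 ]
[0.5, 0.2, 22.1] [0.0, 0.0, -0.4]
[0.5, 0.2, 22.1] [0.0, 0.0, -0.4]
[0.5, 0.2, 22.1] [0.0, 0.0, -0.4]
[0.5, 0.2, 22.1] [0.0, 0.0, -0.4]
```

```bash
python3 -m creep '[1,0,22,0,0,0, 1,0.2,22,0,0,0, 1,0.2,20,0,0,0, 1,0.2,13,0,0,0, 0,0,0,0,0,0]'; python3 - <<'E'
from h import *
plan((0.476,0.1423,0.063),0.15,1)
E
```

```text
clock: 6.5
tool_pos: [0.4802, 0.1457, 0.0776]
eef_rot: [0.663, 0.748, 0.005, 0.004]
contact_force: [1.0, -1.0, -0.8]
opening: 0.992
pos [0.4802 0.1457 0.0776] step 15.5 w [ 0.75 -0.05 -1.71]
[-2.9, -4.8, 14.5] [0.7, -0.0, -1.7]
```

```bash
python3 -m creep '[-3,-4,13,0.7,0,0, 0,0,2,0,0,0]'; python3 - <<'E'
from h import *
plan((0.476,0.1423,0.063),0.15,1)
E
```

```text
clock: 6.67
tool_pos: [0.4776, 0.1427, 0.0638]
eef_rot: [0.663, 0.748, 0.001, 0.0]
contact_force: [0.3, -0.5, -0.1]
opening: 1.002
pos [0.4776 0.1427 0.0638] step 1.8 w [ 0.16 -0.07 -1.68]
[-0.2, -1.6, 0.8] [0.2, -0.1, -1.7]
```

```bash
python3 -m creep '[0,-1.5,1,0.2,0,0, 0,0,0,0,0,0, 0,0,0,0,0,0, 0,0,0,0,0,0, 0,0,0,0,0,0]' 38 25;python3 -m creep '[0,0,0,0,0,0, 0,0,0,0,0,0, 0,0,0,0,0,0, 0,0,0,0,0,0]' 30; python3 - <<'E'
from h import *
d=snapshot("scene"); cv2.imwrite("pics/s2.png",d["color"][:,:,::-1]); print(get_state()["opening"]*88.1, get_state()["tool_pos"])
a=cv2.imread("pics/s2.png"); cv2.imwrite("pics/s2z.png",cv2.resize(a[200:350,210:430],None,fx=3.5,fy=3.5,interpolation=cv2.INTER_CUBIC))
E
```

```text
clock: 7.08
tool_pos: [0.4784, 0.1436, 0.0668]
eef_rot: [0.663, 0.748, 0.003, 0.001]
contact_force: [0.5, -1.0, 0.9]
opening: 0.644
clock: 7.42
tool_pos: [0.4788, 0.1437, 0.0677]
eef_rot: [0.663, 0.748, 0.004, 0.001]
contact_force: [0.7, -0.0, -0.8]
opening: 0.49
43.19875046068129 [0.478736   0.14366526 0.06768163]
```

View pics/s2z.png

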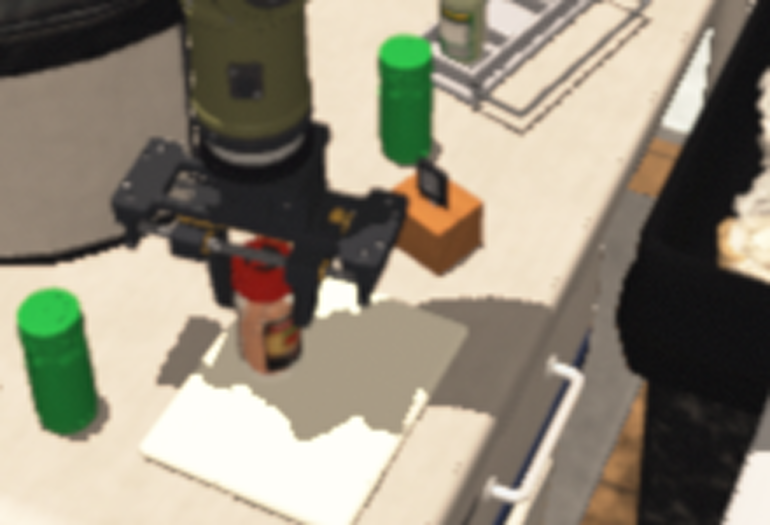

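```bash
python3 -m creep '[0,0,0.5,0,0,0, 0,0,0.5,0,0,0]' 30 30; python3 -m creep '[0,0,-20,0,0,0, 0,0,-30,0,0,0, 0,0,-30,0,0,0, 0,0,-20,0,0,0]'; python3 - <<'E'
from h import *
print(get_state()["opening"]*88.1, get_state()["moment"])
plan((0.35,0.06,0.19),0.0,5)
E
```

```text
clock: 7.63
tool_pos: [0.4788, 0.1437, 0.0676]
eef_rot: [0.663, 0.748, 0.004, 0.001]
contact_force: [-1.7, -0.7, 9.0]
opening: 0.483
clock: 7.97
tool_pos: [0.4745, 0.1424, 0.1666]
eef_rot: [0.663, 0.749, -0.002, -0.001]
contact_force: [0.4, 0.9, -1.4]
opening: 0.488
43.034276086069156 [ 0.03114075 -0.17595582 -0.07829647]
pos [0.4745 0.1424 0.1666] step 30.2 w [-0.05  0.01  1.4 ]
[-13.3, -26.7, -4.6] [-0.0, 0.0, 1.4]
[-14.0, -26.4, -4.6] [-0.0, 0.0, 1.4]
[-14.6, -26.0, -4.6] [-0.0, 0.0, 1.4]
[-15.2, -25.7, -4.6] [-0.0, 0.0, 1.4]
[-15.9, -25.3, -4.7] [-0.0, 0.0, 1.4]
```

```bash
python3 -m creep '[-13,-27,-8,0,0,1.5, -14,-26,-8,0,0,1.5, -15,-26,-8,0,0,1.5, -15,-26,-5,0,0,1.5, -16,-25,-5,0,0,1.5]'; python3 - <<'E'
from h import *
plan((0.36,-0.24,0.20),-0.248,10)
E
```

```text
clock: 8.38
tool_pos: [0.3534, 0.0641, 0.2045]
eef_rot: [0.712, 0.702, 0.008, 0.0]
contact_force: [0.4, 0.4, -0.5]
opening: 0.486
pos [0.3534 0.0641 0.2045] step 30.4 w [ 0.06 -0.07  1.34]
[-30.4, 1.1, 0.1] [0.1, -0.1, 1.3]
[-30.4, 1.8, 0.2] [0.1, -0.1, 1.3]
[-30.3, 2.5, 0.2] [0.1, -0.1, 1.3]
[-30.3, 3.2, 0.2] [0.1, -0.1, 1.3]
[-30.2, 3.9, 0.3] [0.1, -0.1, 1.3]
[-30.1, 4.6, 0.3] [0.1, -0.1, 1.3]
[-30.0, 5.3, 0.3] [0.1, -0.1, 1.3]
[-29.8, 6.0, 0.4] [0.1, -0.1, 1.3]
[-29.7, 6.7, 0.4] [0.1, -0.1, 1.3]
[-29.5, 7.4, 0.4] [0.1, -0.1, 1.3]
```

```bash
python3 -m creep '[-30,1,0,0,0,1.3, -30,2,0,0,0,1.3, -30,2,0,0,0,1.3, -30,3,0,0,0,1.3, -30,4,0,0,0,1.3]'; python3 -m creep '[-30,5,0,0,0,1.3, -30,5,0,0,0,1.3, -30,6,0,0,0,1.3, -30,7,0,0,0,1.3, -20,7,0,0,0,1.3]'; python3 - <<'E'
from h import *
plan((0.4725,-0.2865,0.20),-0.248,5)
d=snapshot("side"); cv2.imwrite("pics/d1.png",d["color"][:,:,::-1])
E
```

```text
clock: 8.8
tool_pos: [0.3495, -0.0897, 0.2046]
eef_rot: [0.747, 0.664, 0.006, -0.0]
contact_force: [0.5, 0.5, -1.1]
opening: 0.487
clock: 9.22
tool_pos: [0.3536, -0.2421, 0.2031]
eef_rot: [0.787, 0.617, 0.005, -0.001]
contact_force: [-0.4, 0.3, -0.7]
opening: 0.488
pos [ 0.3536 -0.2421  0.2031] step 25.4 w [ 0.05 -0.11  0.1 ]
[-3.0, 25.2, 0.7] [0.1, -0.1, 0.1]
[-2.9, 25.2, 0.7] [0.1, -0.1, 0.1]
[-2.9, 25.2, 0.7] [0.1, -0.1, 0.1]
[-2.9, 25.2, 0.7] [0.1, -0.1, 0.1]
[-2.8, 25.2, 0.6] [0.1, -0.1, 0.1]
```

View pics/d1.png

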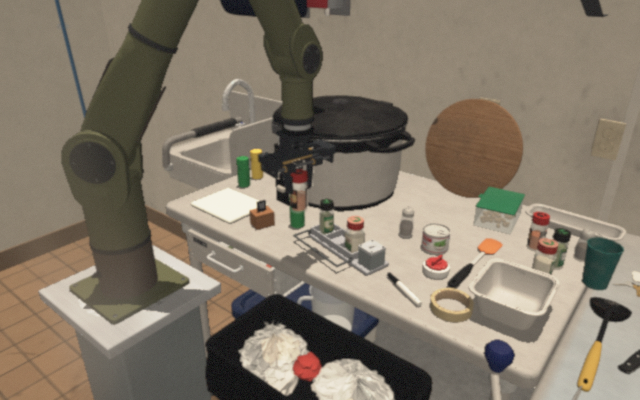

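```bash
python3 - <<'E'
from h import *
a=cv2.imread("pics/d1.png"); cv2.imwrite("pics/d1z.png",cv2.resize(a[190:280,285:395],None,fx=7,fy=6.6,interpolation=cv2.INTER_CUBIC))
c,s=np.cos(-.248),np.sin(-.248); Rk=np.array([[c,-s],[s,c]])
for k in [(0.4725,-0.2865)]:
    o=np.array(k)-Rk@[0,.03]; print("origin",o)
    for n,p in {"postFR":(-.025,-.125,.062),"postFL":(-.025,-.075,.062),"postBL":(.025,-.075,.062),"postBR":(.025,-.125,.062),"baseFR":(-.04,-.127,.012),"baseFL":(-.04,.127,.012),"kh":(0,-.1,.062),"kh_x+":(.009,-.1,.062)}.items():
        w=np.r_[o+Rk@p[:2],p[2]]; q=proj("side",w); print(n,q.round(1),((q-[285,190])*[7,6.6]).round(), "w1z",((wproj("w1",w)-[290,0])*3.5).round())
E
```

```text
origin [ 0.46513603 -0.31558216]
postFR [370.9 254.1] [601. 423.] w1z [478. 572.]
postFL [357.8 245.7] [510. 368.] w1z [433. 449.]
postBL [372.2 239.8] [611. 329.] w1z [550. 400.]
postBR [385.5 247.8] [703. 381.] w1z [591. 522.]
baseFR [366.1 273.2] [568. 549.] w1z [411. 566.]
baseFL [307.8 233.1] [159. 285.] w1z [164.   6.]
kh [371.6 246.8] [606. 375.] w1z [515. 486.]
kh_x+ [374.2 245.7] [624. 367.] w1z [535. 477.]
```

View pics/d1z.png

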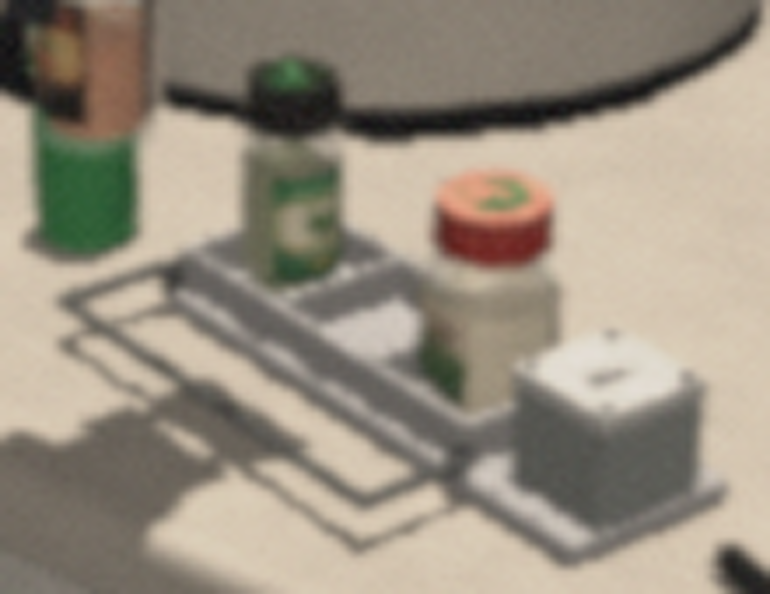

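```bash
python3 -m creep '[-3,26,0,0,-0.1,0, -3,26,0,0,-0.1,0, -3,25,0,0,-0.1,0, -3,25,0,0,-0.1,0, 0,12,0,0,0,0]'; python3 - <<'E'
from h import *
plan((0.4725,-0.2865,0.20),-0.248,1)
E
```

```text
clock: 9.68
tool_pos: [0.4579, -0.2903, 0.201]
eef_rot: [0.792, 0.611, -0.002, -0.001]
contact_force: [0.8, 0.5, -1.9]
opening: 0.484
pos [ 0.4579 -0.2903  0.201 ] step 15.1 w [-0.21  0.07 -0.48]
[7.4, 13.2, 0.9] [-0.2, 0.1, -0.5]
```

```bash
python3 -m creep '[7,13,0,-0.2,0.1,-0.5, 0,0,0,0,0,0]'; python3 -m creep '[0,0,20,0,0,0, 0,0,20,0,0,0]';  python3 - <<'E'
from h import *
plan((0.4725,-0.2865,0.12),-0.248,1)
E
```

```text
clock: 9.85
tool_pos: [0.4755, -0.2868, 0.2001]
eef_rot: [0.789, 0.614, 0.001, 0.0]
contact_force: [1.3, 0.3, -0.9]
opening: 0.487
clock: 10.02
tool_pos: [0.4776, -0.2871, 0.1621]
eef_rot: [0.789, 0.615, 0.003, 0.003]
contact_force: [0.2, -0.2, -1.2]
opening: 0.487
pos [ 0.4776 -0.2871  0.1621] step 42.4 w [ 0.47 -0.02  0.05]
[-0.7, -5.5, 42.0] [0.5, -0.0, 0.1]
```

```bash
python3 -m creep '[-0.5,-5,20,0.5,0,0, 0,-1,20,0.2,0,0, 0,-1,8,0.1,0,0, 0,0,0,0,0,0]';  python3 - <<'E'
from h import *
plan((0.4725,-0.2865,0.0685),-0.248,1)
for c in ["scene","side"]:
    d=snapshot(c); cv2.imwrite(f"pics/p_{c}.png",d["color"][:,:,::-1])
a=cv2.imread("pics/p_scene.png")[130:240,300:430];b=cv2.imread("pics/p_side.png")[180:290,285:415]
cv2.imwrite("pics/p.png",cv2.resize(np.hstack([a,b]),None,fx=3,fy=4,interpolation=cv2.INTER_CUBIC))
E
```

```text
clock: 10.35
tool_pos: [0.4645, -0.2842, 0.1091]
eef_rot: [0.789, 0.615, -0.005, -0.007]
contact_force: [0.4, 0.2, -0.9]
opening: 0.486
pos [ 0.4645 -0.2842  0.1091] step 41.4 w [-0.93 -0.02  0.11]
[-0.3, 9.0, 40.4] [-0.9, -0.0, 0.1]
```

View pics/p.png

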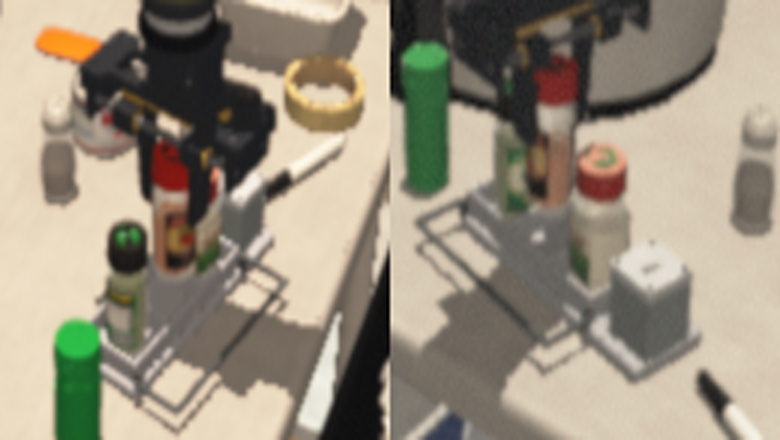

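```bash
python3 -m creep '[-0.5,8,0,-0.9,0,0, 0,0,0,0,0,0]'; python3 -m creep '[0,0,8,0,0,0, 0,0,8,0,0,0]';  python3 - <<'E'
from h import *
plan((0.4725,-0.2865,0.0685),-0.248,1)
E
```

```text
clock: 10.62
tool_pos: [0.4752, -0.2877, 0.1126]
eef_rot: [0.789, 0.615, 0.002, 0.003]
contact_force: [-0.3, -0.4, -0.5]
opening: 0.488
clock: 10.78
tool_pos: [0.4779, -0.289, 0.0989]
eef_rot: [0.789, 0.614, 0.004, 0.006]
contact_force: [0.8, 1.5, -1.3]
opening: 0.483
pos [ 0.4779 -0.289   0.0989] step 30.9 w [0.85 0.09 0.04]
[1.1, -6.3, 30.3] [0.9, 0.1, 0.0]
```

```bash
python3 -m creep '[0.5,-3,8,0.4,0,0, 0.3,-1,8,0.2,0,0]';  python3 - <<'E'
from h import *
plan((0.4725,-0.2865,0.0685),-0.248,1)
E
```

```text
clock: 10.95
tool_pos: [0.4748, -0.2876, 0.082]
eef_rot: [0.789, 0.614, 0.001, 0.003]
contact_force: [0.3, 0.1, -1.3]
opening: 0.488
pos [ 0.4748 -0.2876  0.082 ] step 13.7 w [0.32 0.12 0.01]
[0.6, -2.5, 13.4] [0.3, 0.1, 0.0]
```

```bash
python3 -m creep '[0.3,-1.5,6,0.2,0.1,0, 0.2,0,4,0,0,0]';  python3 - <<'E'
from h import *
plan((0.4725,-0.2865,0.0685),-0.248,1)
E
python3 -m creep '[0,0,2,0,0,0, 0,0,1.5,0,0,0]'
```

```text
clock: 11.12
tool_pos: [0.4723, -0.2862, 0.0695]
eef_rot: [0.789, 0.614, -0.0, -0.0]
contact_force: [0.3, -0.9, -1.4]
opening: 0.488
pos [ 0.4723 -0.2862  0.0695] step 1.0 w [-0.06 -0.01  0.03]
[-0.2, 0.2, 1.0] [-0.1, -0.0, 0.0]
clock: 11.28
tool_pos: [0.4721, -0.2861, 0.0674]
eef_rot: [0.789, 0.615, -0.001, -0.0]
contact_force: [-6.9, 2.3, 32.4]
opening: 0.488
```

```bash
python3 -m creep '[0,0,0,0,0,0]'; python3 -m creep '[0,0,0,0,0,0, 0,0,0,0,0,0, 0,0,0,0,0,0, 0,0,0,0,0,0]' 75; python3 - <<'E'
from h import *
plan((0.4725,-0.2865,0.16),-0.248,4)
E
```

```text
clock: 11.37
tool_pos: [0.4723, -0.286, 0.0682]
eef_rot: [0.789, 0.615, -0.001, 0.0]
contact_force: [-0.4, -0.2, -0.9]
opening: 0.487
clock: 11.7
tool_pos: [0.473, -0.286, 0.0682]
eef_rot: [0.789, 0.615, -0.001, 0.001]
contact_force: [0.3, 0.1, 0.4]
opening: 0.768
pos [ 0.473  -0.286   0.0682] step 22.9 w [0.   0.03 0.02]
[-0.2, -0.1, -22.9] [0.0, 0.0, 0.0]
[-0.2, -0.1, -22.9] [0.0, 0.0, 0.0]
[-0.2, -0.1, -22.9] [0.0, 0.0, 0.0]
[-0.2, -0.1, -22.9] [0.0, 0.0, 0.0]
```

```bash
python3 -m creep '[0,0,-10,0,0,0, 0,0,-15,0,0,0]' 80; python3 -m creep '[0,0,-20,0,0,0, 0,0,-25,0,0,0]'; python3 -m creep '[0,0,-25,0,0,0, 0,0,0,0,0,0]'; python3 - <<'E'
from h import *
d=wsnap("w4")
plan((0.36,-0.25,0.22),0.2,6)
for c in ["scene","side"]:
    d=snapshot(c); cv2.imwrite(f"pics/q_{c}.png",d["color"][:,:,::-1])
a=cv2.imread("pics/q_scene.png")[130:240,300:430];b=cv2.imread("pics/q_side.png")[180:290,285:415]
cv2.imwrite("pics/q.png",cv2.resize(np.hstack([a,b]),None,fx=3,fy=4,interpolation=cv2.INTER_CUBIC))
E
```

```text
clock: 11.87
tool_pos: [0.4712, -0.2851, 0.0916]
eef_rot: [0.789, 0.615, -0.002, -0.002]
contact_force: [0.5, 0.4, 0.2]
opening: 0.897
clock: 12.03
tool_pos: [0.4697, -0.2843, 0.1367]
eef_rot: [0.788, 0.615, -0.003, -0.004]
contact_force: [0.8, 0.9, 0.9]
opening: 0.906
clock: 12.2
tool_pos: [0.4719, -0.2848, 0.1674]
eef_rot: [0.788, 0.615, -0.002, -0.002]
contact_force: [0.2, -0.0, 0.3]
opening: 0.904
pos [ 0.471  -0.2847  0.1657] step 21.4 w [-0.07 -0.01 -4.26]
[1.1, -19.4, -8.9] [-0.1, -0.0, -4.3]
[2.5, -19.3, -8.9] [-0.1, -0.0, -4.3]
[4.0, -19.0, -9.0] [-0.1, -0.0, -4.3]
[5.4, -18.7, -9.0] [-0.1, -0.0, -4.3]
[6.7, -18.2, -9.0] [-0.1, -0.0, -4.3]
[8.1, -17.6, -9.0] [-0.1, -0.0, -4.3]
```

View pics/q.png

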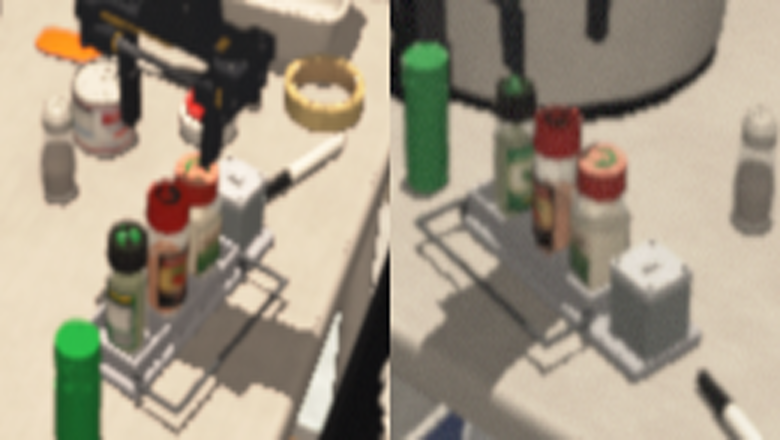

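View pics/w4.png

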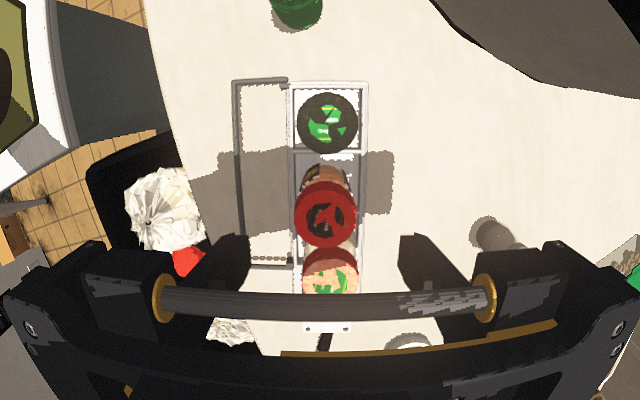

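```bash
python3 -m creep '[1,-19,-10,0,0,-4.3, 2.5,-19,-10,0,0,-4.3, 4,-19,-10,0,0,-4.3, 5.4,-19,-9,0,0,-4.3, 7,-18,-9,0,0,-4.3]' 60; python3 - <<'E'
from h import *
plan((0.38,-0.03,0.20),1.22,10); print(get_state()["q"].round(2))
E
```

```text
clock: 12.77
tool_pos: [0.3737, -0.2536, 0.2071]
eef_rot: [0.653, 0.757, -0.003, -0.011]
contact_force: [-0.2, -0.4, 0.2]
opening: 0.681
pos [ 0.3737 -0.2536  0.2071] step 22.4 w [-0.06 -0.12 -6.15]
[22.0, 3.9, 0.9] [-0.1, -0.1, -6.1]
[21.5, 6.2, 0.9] [-0.1, -0.1, -6.1]
[20.7, 8.5, 0.8] [-0.1, -0.1, -6.1]
[19.7, 10.7, 0.8] [-0.1, -0.1, -6.1]
[18.4, 12.7, 0.8] [-0.1, -0.1, -6.1]
[16.9, 14.6, 0.7] [-0.1, -0.1, -6.1]
[15.3, 16.3, 0.7] [-0.1, -0.1, -6.1]
[13.4, 17.9, 0.7] [-0.1, -0.1, -6.1]
[11.4, 19.2, 0.7] [-0.1, -0.1, -6.1]
[9.3, 20.3, 0.7] [-0.1, -0.1, -6.1]
[ 0.91  0.6  -0.66  2.07  0.57  0.68  0.03]
```

```bash
python3 -m creep '[22,4,1,0,0,-6, 21.5,6,1,0,0,-6, 21,8.5,1,0,0,-6, 20,11,1,0,0,-6, 18,13,1,0,0,-6]' 60;python3 -m creep '[17,14.5,1,0,0,-6, 15,16,1,0,0,-6, 13,18,1,0,0,-6, 11,19,1,0,0,-6, 9,20,1,0,0,-6]' 60; python3 - <<'E'
from h import *
plan((0.42,-0.025,0.15),1.22,4); print(get_state()["q"].round(2))
d=wsnap("w5")
E
```

```text
clock: 13.18
tool_pos: [0.367, -0.1421, 0.1994]
eef_rot: [0.43, 0.903, -0.003, -0.018]
contact_force: [0.8, 0.4, 0.3]
opening: 0.681
clock: 13.6
tool_pos: [0.3653, -0.027, 0.1911]
eef_rot: [0.168, 0.985, 0.002, -0.024]
contact_force: [-0.4, 0.5, 0.1]
opening: 0.683
pos [ 0.3653 -0.027   0.1911] step 17.1 w [-0.05 -0.69  0.18]
[-13.2, 5.0, 9.6] [-0.1, -0.7, 0.2]
[-13.1, 5.1, 9.8] [-0.1, -0.7, 0.2]
[-13.0, 5.1, 10.0] [-0.1, -0.7, 0.2]
[-12.8, 5.1, 10.1] [-0.1, -0.7, 0.2]
[ 0.54  0.62 -0.91  2.29  0.8   0.65  0.26]
```

View pics/w5.png

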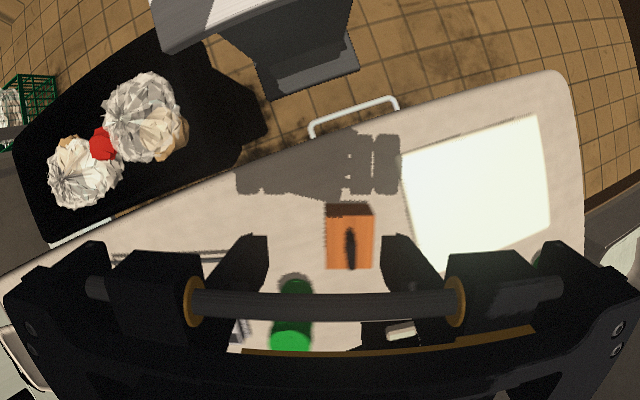

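```bash
python3 - <<'E'
from h import *
a=cv2.imread("pics/w5.png"); cv2.imwrite("pics/w5z.png",cv2.resize(a[195:280,310:390],None,fx=7,fy=7,interpolation=cv2.INTER_CUBIC))
E
```

```text
(no output)
```

View pics/w5z.png

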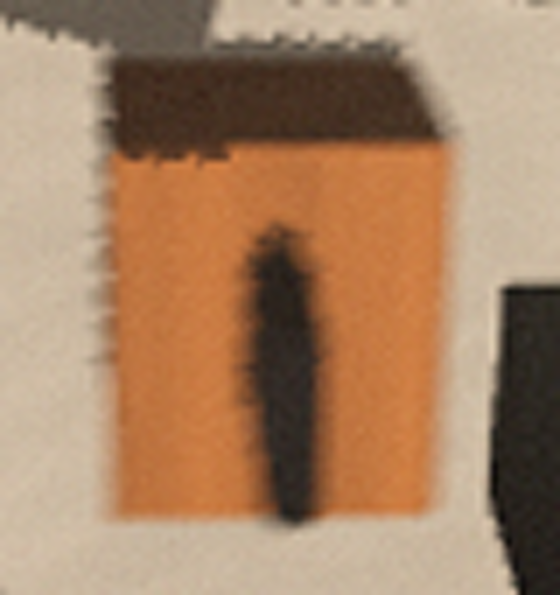

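```bash
python3 - <<'E'
from h import *
c=[wonz("w5",(310+u/7,195+v/7),.046) for u,v in [(108,145),(450,140),(435,517),(115,520)]]; print(np.round(c,4)); print("c",np.mean(c,0))
print([np.arctan2(*(q-p)[[1,0]]) for p,q in [(c[0],c[3]),(c[1],c[2])]],[np.arctan2(*(q-p)[[1,0]])-np.pi/2 for p,q in [(c[0],c[1]),(c[3],c[2])]])
# key grip top face ends predicted
y=-.345
for m in [np.mean(c,0)]:
  for dx,z in [(-.015,.046),(-.015,.08),(.015,.08),(.015,.046)]:
    q=wproj("w5",[m[0]+dx*np.cos(y),m[1]+dx*np.sin(y),z]); print(dx,z,((q-[310,195])*7).round())
E
```

```text
[[ 0.3895 -0.0346  0.046 ]
 [ 0.4053  0.0119  0.046 ]
 [ 0.463  -0.0073  0.046 ]
 [ 0.4466 -0.0535  0.046 ]]
c [ 0.426111   -0.02087816  0.046     ]
[np.float64(-0.31920708134178544), np.float64(-0.32103779150892703)] [np.float64(-0.32600979196199), np.float64(-0.3408988278125584)]
-0.015 0.046 [282. 243.]
-0.015 0.08 [302. 334.]
0.015 0.08 [293. 537.]
0.015 0.046 [275. 430.]
```

```bash
python3 -m creep '[-13,5,12,0,-0.7,0, -13,5,12,0,-0.6,0, -13,5,12,0,-0.6,0, -10,4,10,0,-0.5,0]' 45; python3 - <<'E'
from h import *
plan((0.426,-0.0215,0.12),1.24,1)
E
```

```text
clock: 13.98
tool_pos: [0.4152, -0.017, 0.1404]
eef_rot: [0.159, 0.987, 0.002, -0.005]
contact_force: [-1.2, 0.2, 0.1]
opening: 0.509
pos [ 0.4152 -0.017   0.1404] step 23.5 w [ 0.09 -0.63  0.63]
[-11.9, -1.0, 20.3] [0.1, -0.6, 0.6]
```

```bash
python3 -m creep '[-9,-1,10,0,-0.4,-0.7, -2,0,8,0,-0.1,0, 0,0,0,0,0,0]'; python3 - <<'E'
from h import *
plan((0.426,-0.0215,0.05),1.24,1)
d=wsnap("w6")
E
```

```text
clock: 14.23
tool_pos: [0.4248, -0.021, 0.1172]
eef_rot: [0.153, 0.988, 0.001, -0.004]
contact_force: [0.0, 0.0, 0.5]
opening: 0.513
pos [ 0.4248 -0.021   0.1172] step 67.2 w [ 0.03 -0.51  1.35]
[-1.9, -0.2, 67.2] [0.0, -0.5, 1.3]
```

View pics/w6.png

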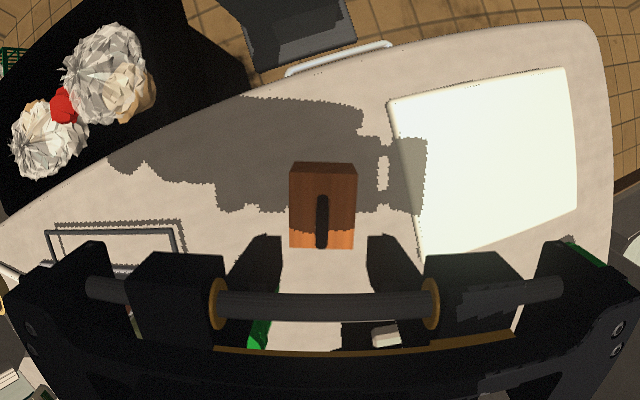

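```bash
python3 -m creep '[-2,0,15,0,-0.5,1.3, -0.5,0,15,0,0,0, -0.5,0,15,0,0,0]'; python3 - <<'E'
from h import *
plan((0.426,-0.0215,0.05),1.24,1)
E
```

```text
clock: 14.53
tool_pos: [0.4276, -0.022, 0.0731]
eef_rot: [0.166, 0.986, 0.001, 0.001]
contact_force: [0.7, 0.2, -0.2]
opening: 0.514
pos [ 0.4276 -0.022   0.0731] step 23.1 w [ 0.12  0.09 -0.11]
[1.7, -0.1, 23.1] [0.1, 0.1, -0.1]
```

```bash
python3 -m creep '[1,0,12,0,0,0, 0.5,0,8,0,0,0]'; python3 - <<'E'
from h import *
plan((0.426,-0.0215,0.05),1.24,1)
E
```

```text
clock: 14.7
tool_pos: [0.4252, -0.0217, 0.0518]
eef_rot: [0.166, 0.986, 0.001, 0.0]
contact_force: [-0.4, -0.9, 0.4]
opening: 0.506
pos [ 0.4252 -0.0217  0.0518] step 2.0 w [ 0.07 -0.   -0.15]
[-0.7, 0.5, 1.8] [0.1, -0.0, -0.1]
```

Close on the grip.

```bash
python3 -m creep '[-0.4,0.4,1.5,0,0,0, 0,0,0,0,0,0, 0,0,0,0,0,0]' 2 20; python3 -m creep '[0,0,0,0,0,0, 0,0,0,0,0,0, 0,0,0,0,0,0]'; python3 - <<'E'
from h import *
plan((0.426,-0.0215,0.05),1.24,1); print(get_state()["opening"]*88.1)
E
```

```text
clock: 14.95
tool_pos: [0.424, -0.0216, 0.0495]
eef_rot: [0.166, 0.986, 0.0, -0.002]
contact_force: [-0.4, 0.3, 0.0]
opening: 0.308
clock: 15.2
tool_pos: [0.4246, -0.0217, 0.051]
eef_rot: [0.166, 0.986, 0.001, -0.001]
contact_force: [0.5, -0.2, -0.3]
opening: 0.09
pos [ 0.4246 -0.0217  0.051 ] step 1.7 w [ 0.05 -0.11 -0.19]
[-1.2, 0.7, 1.0] [0.0, -0.1, -0.2]
7.913711544945464
```

```bash
python3 -m creep '[0,0,0,0,0,0, 0,0,0,0,0,0]' 2 45; python3 -c "
from plant import get_state as g; s=g(); print(s['tool_pos'],s['opening']*88.1,s['eef_rot'])"; python3 -m creep '[0,0,-12,0,0,0, 0,0,-15,0,0,0]'; python3 -m creep '[0,0,-20,0,0,0, 0,0,-25,0,0,0, 0,0,-25,0,0,0]'; python3 - <<'E'
from h import *
plan((0.36,-0.06,0.17),1.323,4); print(get_state()["q"].round(2))
E
```

```text
clock: 15.37
tool_pos: [0.425, -0.0219, 0.0516]
eef_rot: [0.167, 0.986, 0.001, -0.0]
contact_force: [-1.0, -1.3, -0.1]
opening: 0.089
[ 0.42498707 -0.02186288  0.05160243] 7.805053559494069 [ 1.66530694e-01  9.86036029e-01  6.41210906e-04 -2.56137612e-04]
clock: 15.53
tool_pos: [0.4239, -0.022, 0.0776]
eef_rot: [0.166, 0.986, 0.0, -0.002]
contact_force: [-1.0, 0.1, -1.1]
opening: 0.084
clock: 15.78
tool_pos: [0.422, -0.0219, 0.1487]
eef_rot: [0.165, 0.986, -0.0, -0.005]
contact_force: [0.3, -0.1, -0.2]
opening: 0.087
pos [ 0.422  -0.0219  0.1487] step 19.0 w [-0.03 -0.15 -1.21]
[11.6, -14.1, -5.2] [-0.0, -0.2, -1.2]
[11.9, -13.8, -5.2] [-0.0, -0.2, -1.2]
[12.2, -13.6, -5.2] [-0.0, -0.2, -1.2]
[12.4, -13.3, -5.3] [-0.0, -0.2, -1.2]
[ 0.42  0.71 -0.76  2.21  0.93  0.59  0.18]
```

```bash
python3 -m creep '[12,-14,-9,0,0,-1.2, 12,-14,-9,0,0,-1.2, 12,-14,-9,0,0,-1.2, 12,-20,-5,0,0,-1.2, 5,-30,0,0,0,0]'; python3 - <<'E'
from h import *
plan((0.36,-0.36,0.18),1.323,8); print(get_state()["q"].round(2))
E
```

```text
clock: 16.2
tool_pos: [0.35, -0.0905, 0.1876]
eef_rot: [0.117, 0.993, 0.003, 0.002]
contact_force: [0.2, -0.4, -1.4]
opening: 0.09
pos [ 0.35   -0.0905  0.1876] step 33.7 w [0.05 0.03 0.09]
[-9.0, -32.5, 0.8] [0.1, 0.0, 0.1]
[-9.1, -32.5, 0.8] [0.1, 0.0, 0.1]
[-9.2, -32.4, 0.8] [0.1, 0.0, 0.1]
[-9.2, -32.4, 0.8] [0.1, 0.0, 0.1]
[-9.3, -32.4, 0.9] [0.1, 0.0, 0.1]
[-9.3, -32.4, 0.9] [0.1, 0.0, 0.1]
[-9.4, -32.4, 0.9] [0.1, 0.0, 0.1]
[-9.4, -32.4, 0.9] [0.1, 0.0, 0.1]
[ 0.69  0.59 -0.87  2.35  0.9   0.56  0.44]
```

```bash
python3 -m creep '[-9,-32,1,0,0,0, -9,-32,1,0,0,0, -9,-32,1,0,0,0, -9,-32,1,0,0,0, -9,-32,1,0,0,0]';  python3 -m creep '[-9,-32,1,0,0,0, -9,-32,1,0,0,0, -9,-30,1,0,0,0, -9,-10,0,0,0,0]'; python3 - <<'E'
from h import *
plan((0.441,-0.411,0.16),1.323,4); print(get_state()["q"].round(2))
d=wsnap("w7")
E
```

```text
clock: 16.62
tool_pos: [0.3517, -0.2622, 0.1836]
eef_rot: [0.112, 0.994, 0.002, 0.001]
contact_force: [0.5, 0.4, -0.0]
opening: 0.086
clock: 16.95
tool_pos: [0.3583, -0.3826, 0.1793]
eef_rot: [0.117, 0.993, 0.001, -0.001]
contact_force: [-0.4, -0.1, -1.0]
opening: 0.091
pos [ 0.3583 -0.3826  0.1793] step 22.4 w [ 0.02 -0.02  0.19]
[-21.8, -2.1, 4.8] [0.0, -0.0, 0.2]
[-21.8, -2.0, 4.8] [0.0, -0.0, 0.2]
[-21.8, -2.0, 4.8] [0.0, -0.0, 0.2]
[-21.8, -1.9, 4.8] [0.0, -0.0, 0.2]
[ 1.25  0.79 -0.9   1.91  0.82  0.87  1.25]
```

View pics/w7.png

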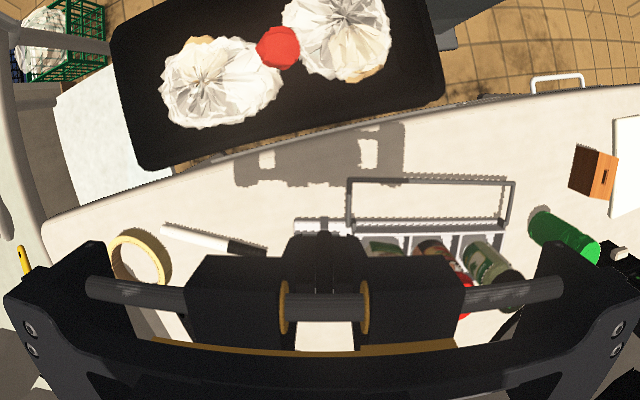

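```bash
python3 -m creep '[-22,-2,2,0,0,0, -22,-2,2,0,0,0, -22,-2,2,0,0,0, -15,-2,0,0,0,0]'; python3 -c "
from plant import get_state as g; s=g(); print(s['q'].round(3))"; python3 -m creep '[0,0,0,0,0,7, 0,0,0,0,0,7, 0,0,0,0,0,7, 0,0,0,0,0,7]';python3 - <<'E'
from h import *
plan((0.441,-0.411,0.16),1.323,1); print(get_state()["q"].round(3))
E
```

```text
clock: 17.33
tool_pos: [0.4338, -0.4109, 0.1718]
eef_rot: [0.12, 0.993, 0.001, -0.003]
contact_force: [-0.7, -0.3, -0.6]
opening: 0.09
[ 1.15   0.878 -0.887  1.69   0.798  0.983  1.295]
clock: 17.67
tool_pos: [0.438, -0.407, 0.1707]
eef_rot: [0.361, 0.933, 0.003, -0.003]
contact_force: [-0.2, 0.3, -0.3]
opening: 0.087
pos [ 0.438  -0.407   0.1707] step 11.8 w [  0.35  -0.34 -28.14]
[-5.0, -1.0, 10.6] [0.4, -0.3, -28.1]
[ 1.09   0.842 -0.768  1.691  0.705  0.914  0.867]
```

```bash
python3 -m creep '[-1,0,2,0,0,-7, -1,0,2,0,0,-7, -1,0,2,0,0,-7, -1,0,2,0,0,-7, 0,0,0,0,0,0]';python3 - <<'E'
from h import *
plan((0.441,-0.411,0.115),1.323,1)
wsnap("w8")
for c in ["scene","side"]:
    d=snapshot(c); cv2.imwrite(f"pics/r_{c}.png",d["color"][:,:,::-1])
a=cv2.imread("pics/r_scene.png")[130:240,300:430];b=cv2.imread("pics/r_side.png")[170:280,285:415]
cv2.imwrite("pics/r.png",cv2.resize(np.hstack([a,b]),None,fx=3,fy=3,interpolation=cv2.INTER_CUBIC))
a=cv2.imread("pics/w8.png")[180:300,240:420]; cv2.imwrite("pics/w8z.png",cv2.resize(a,None,fx=4,fy=4,interpolation=cv2.INTER_CUBIC))
E
```

```text
clock: 18.08
tool_pos: [0.4412, -0.4036, 0.163]
eef_rot: [0.119, 0.993, 0.004, -0.003]
contact_force: [-0.3, 0.3, 0.8]
opening: 0.087
pos [ 0.4412 -0.4036  0.163 ] step 48.5 w [ 0.4  -0.41  0.56]
[-1.9, -7.6, 47.9] [0.4, -0.4, 0.6]
```

View pics/r.png

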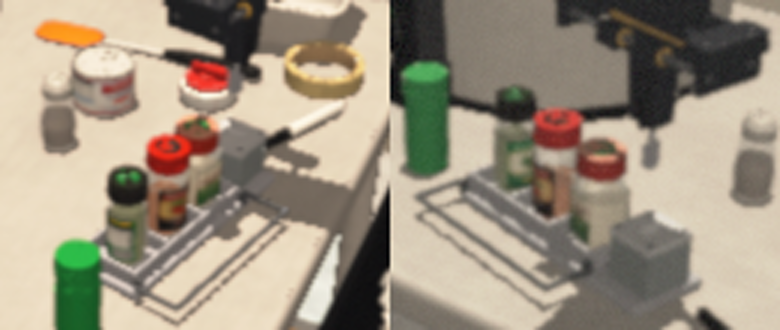

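View pics/w8z.png

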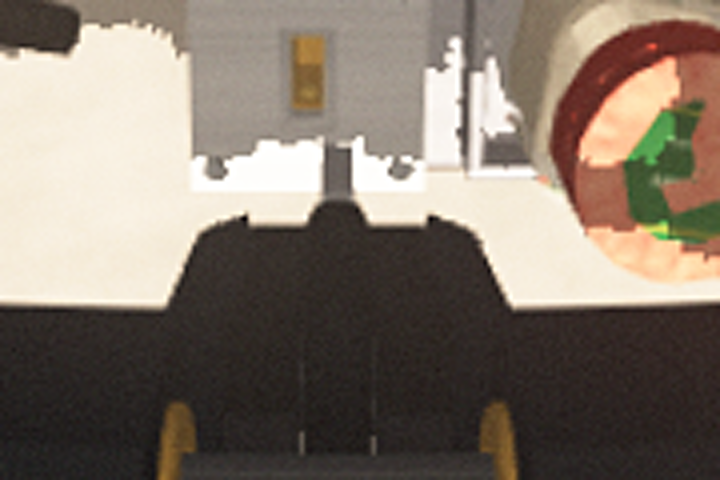

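```bash
python3 - <<'E'
from h import *
s=get_state(); Rc=R.from_quat(s["eef_rot"])
# slot rim (outer of chamfer?) bounds crop x 283-333,y28-113 ; inner 292-325, 33-110
h=wonz("w8",(240+308/4,180+71/4),.062); print("hole",h, [wonz("w8",(240+308/4,180+v/4),.062).round(4) for v in (33,110)])
ls=[wonz("w8",(240+u/4,180+v/4),.062) for u,v in [(191,190),(425,190)]]; print("postfront?",np.round(ls,4))
cs=[wonz("w8",(240+u/4,180+v/4),.062) for u,v in [(190,-0.),(425,0)]]; 
print("yaw slot",[np.arctan2(*(wonz("w8",(240+a/4,180+33/4),.062)-wonz("w8",(240+b/4,180+110/4),.062))[[1,0]]) for a,b in [(292,292),(325,325)]])
p=s["tool_pos"]
for dx in (-.008,0,.008):
  for dy in(-.0025,.0025):
    for dz in (.0456,.0416):
      w=p+Rc.apply([dx,dy,dz]); print(dx,dy,dz,((wproj("w8",w)-[240,180])*4).round())
E
```

```text
hole [ 0.43960767 -0.40840858  0.062     ] [array([ 0.4317, -0.4064,  0.062 ]), array([ 0.4479, -0.4105,  0.062 ])]
postfront? [[ 0.4597 -0.4395  0.062 ]
 [ 0.4716 -0.3904  0.062 ]]
yaw slot [np.float64(2.8930421333839274), np.float64(2.9007512357241163)]
-0.008 -0.0025 0.0456 [318. 216.]
-0.008 -0.0025 0.0416 [318. 226.]
-0.008 0.0025 0.0456 [348. 216.]
-0.008 0.0025 0.0416 [348. 226.]
0 -0.0025 0.0456 [318. 172.]
0 -0.0025 0.0416 [318. 181.]
0 0.0025 0.0456 [348. 172.]
0 0.0025 0.0416 [349. 182.]
0.008 -0.0025 0.0456 [318. 127.]
0.008 -0.0025 0.0416 [318. 135.]
0.008 0.0025 0.0456 [349. 127.]
0.008 0.0025 0.0416 [349. 135.]
```

```bash
python3 - <<'E'
from h import *
plan((0.4380,-0.4088,0.118),1.324,1)
E
python3 -m creep '[2,-4,10,0.3,-0.3,0.6, 0.5,-1,15,0.1,-0.1,0, 0.3,0,12,0,0,0]'; python3 - <<'E'
from h import *
plan((0.4380,-0.4088,0.118),1.324,1)
E
```

```text
pos [ 0.4415 -0.404   0.1636] step 45.9 w [ 0.35 -0.37  0.12]
[1.9, -5.7, 45.6] [0.4, -0.4, 0.1]
clock: 18.48
tool_pos: [0.4397, -0.4086, 0.129]
eef_rot: [0.131, 0.991, -0.002, 0.003]
contact_force: [0.7, -0.2, -0.8]
opening: 0.09
pos [ 0.4397 -0.4086  0.129 ] step 11.1 w [-0.21  0.4  -0.93]
[1.6, -0.6, 11.0] [-0.2, 0.4, -0.9]
```

```bash
python3 -m creep '[1.2,-0.4,5,-0.1,0.2,-0.8, 0,0,4,0,0.1,0, 0,0,0,0,0,0]'; python3 - <<'E'
from h import *
wsnap("w9"); s=get_state(); Rc=R.from_quat(s["eef_rot"]); p=s["tool_pos"]
plan((0.4380,-0.4088,0.118),1.324,1)
a=cv2.imread("pics/w9.png")[180:300,240:420]; cv2.imwrite("pics/w9z.png",cv2.resize(a,None,fx=4,fy=4,interpolation=cv2.INTER_CUBIC))
for dx in (-.008,0,.008):
      w=p+Rc.apply([dx,0,.0456]); print(dx,((wproj("w9",w)-[240,180])*4).round())
E
```

```text
clock: 18.73
tool_pos: [0.4369, -0.4079, 0.1174]
eef_rot: [0.125, 0.992, -0.0, -0.002]
contact_force: [0.1, 1.0, -0.9]
opening: 0.089
pos [ 0.4371 -0.408   0.1178] step 1.2 w [-0.09 -0.13 -0.21]
[-1.0, -0.5, -0.2] [-0.1, -0.1, -0.2]
-0.008 [336. 216.]
0 [336. 172.]
0.008 [336. 126.]
```

View pics/w9z.png

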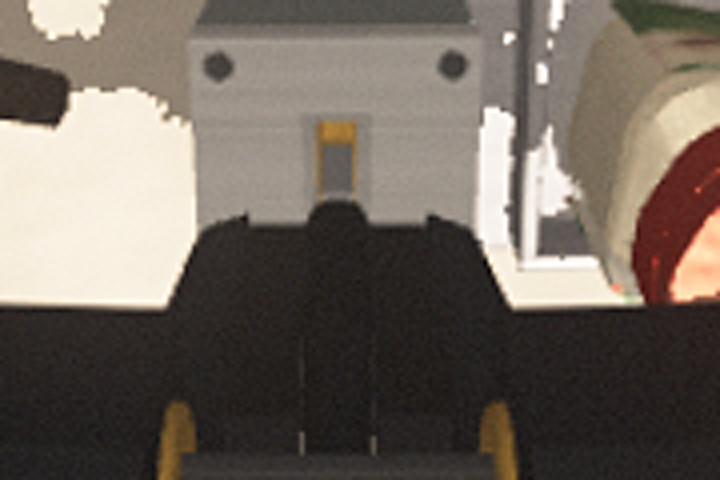

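```bash
python3 - <<'E'
from h import *
tx=np.array([-.97,.245]); 
for v,z in [(115,.062),(122,.0595)]:
    e=wonz("w9",(240+337/4,180+v/4),z); print("slot front edge",v,z,e, "tool-x rel TCP mm",(e[:2]-[.4371,-.408])@tx*1000)
for z in (.0718,.0758):
    e=wonz("w9",(240+337/4,180+145/4),z); print("key front",z,(e[:2]-[.4371,-.408])@tx*1000)
print([wonz("w8",(240+308/4,180+v/4),z).round(4) for v,z in [(28,.062),(113,.062),(33,.0595),(110,.0595)]])
E
```

```text
slot front edge 115 0.062 [ 0.43083072 -0.4062791   0.062     ] tool-x rel TCP mm 6.502823806319258
slot front edge 122 0.0595 [ 0.43292556 -0.40681566  0.0595    ] tool-x rel TCP mm 4.339366323040471
key front 0.0718 4.684096750382787
key front 0.0758 6.188518098527246
[array([ 0.4306, -0.4062,  0.062 ]), array([ 0.4486, -0.4107,  0.062 ]), array([ 0.4323, -0.4066,  0.0595]), array([ 0.4487, -0.4107,  0.0595])]
```

```bash
python3 -m creep '[-0.9,-0.2,3,-0.1,-0.1,-0.2, 0,0,3,0,0,0]'; python3 - <<'E'
from h import *
plan((0.4380,-0.4088,0.1076),1.324,1)
E
```

```text
clock: 18.95
tool_pos: [0.4391, -0.4087, 0.1128]
eef_rot: [0.123, 0.992, -0.0, 0.001]
contact_force: [-1.3, 0.3, 0.2]
opening: 0.088
pos [ 0.4391 -0.4087  0.1128] step 5.3 w [-0.    0.12 -0.02]
[1.1, -0.3, 5.2] [-0.0, 0.1, -0.0]
```

```bash
python3 -m creep '[0.7,-0.2,3,0,0.1,0, 0,0,3,0,0,0, 0,0,3,0,0,0]'; python3 - <<'E'
from h import *
plan((0.4380,-0.4088,0.1),1.324,1)
E
```

```text
clock: 19.2
tool_pos: [0.4391, -0.4091, 0.1038]
eef_rot: [0.124, 0.992, -0.0, 0.001]
contact_force: [-0.1, 0.7, -0.4]
opening: 0.087
pos [ 0.4391 -0.4091  0.1038] step 4.0 w [-0.03  0.11 -0.05]
[1.1, -0.0, 3.8] [-0.0, 0.1, -0.0]
```

```bash
python3 -m creep '[0.5,0,3,0,0.1,0, 0,0,3,0,0,0, 0,0,3,0,0,0]'; python3 - <<'E'
from h import *
plan((0.4380,-0.4088,0.09),1.324,1)
E
```

```text
clock: 19.45
tool_pos: [0.4386, -0.409, 0.0939]
eef_rot: [0.124, 0.992, -0.0, 0.0]
contact_force: [0.5, 0.8, -0.4]
opening: 0.084
pos [ 0.4386 -0.409   0.0939] step 3.9 w [-0.03  0.01 -0.06]
[0.6, 0.1, 3.9] [-0.0, 0.0, -0.1]
```

```bash
python3 -m creep '[0,0,3,0,0,0, 0,0,3,0,0,0]' 2 50; python3 -m creep '[0,0,3,0,0,0, 0,0,3,0,0,0]'; python3 -m creep '[0,0,3,0,0,0, 0,0,3,0,0,0]'; python3 - <<'E'
from h import *
plan((0.4380,-0.4088,0.0676),1.324,1)
E
```

```text
clock: 19.62
tool_pos: [0.4385, -0.409, 0.0871]
eef_rot: [0.124, 0.992, -0.0, -0.0]
contact_force: [0.4, 0.2, -0.3]
opening: 0.084
clock: 19.78
tool_pos: [0.4386, -0.409, 0.0808]
eef_rot: [0.124, 0.992, -0.0, 0.0]
contact_force: [-0.9, 0.4, 2.9]
opening: 0.087
clock: 19.95
tool_pos: [0.4397, -0.4093, 0.0758]
eef_rot: [0.124, 0.992, -0.001, 0.001]
contact_force: [-0.2, 0.2, 7.9]
opening: 0.089
pos [ 0.4397 -0.4093  0.0758] step 8.4 w [-0.09  0.14 -0.06]
[1.8, 0.1, 8.2] [-0.1, 0.1, -0.1]
```

```bash
python3 -m creep '[0.8,0,3,0,0.1,0, 0,0,3,0,0,0]'; python3 -m creep '[0,0,3,0,0,0, 0,0,2.5,0,0,0]'; python3 - <<'E'
from h import *
plan((0.4380,-0.4088,0.0676),1.324,1)
E
```

```text
clock: 20.12
tool_pos: [0.4403, -0.4094, 0.0713]
eef_rot: [0.124, 0.992, -0.002, 0.002]
contact_force: [-3.2, 1.4, 5.8]
opening: 0.086
clock: 20.28
tool_pos: [0.4403, -0.4094, 0.0667]
eef_rot: [0.124, 0.992, -0.002, 0.002]
contact_force: [-6.2, 1.4, 26.0]
opening: 0.087
pos [ 0.4403 -0.4094  0.0667] step 2.6 w [-0.21  0.22 -0.06]
[2.4, -0.0, -0.9] [-0.2, 0.2, -0.1]
```

```bash
python3 -m creep '[1,0,0.5,-0.1,0.15,0, 0,0,1,0,0,0]'; python3 - <<'E'
from h import *
plan((0.4380,-0.4088,0.0676),1.324,1)
wsnap("w10")
a=cv2.imread("pics/w10.png")[180:300,240:420]; cv2.imwrite("pics/w10z.png",cv2.resize(a,None,fx=4,fy=4,interpolation=cv2.INTER_CUBIC))
for c in ["scene","side"]:
    d=snapshot(c); cv2.imwrite(f"pics/t_{c}.png",d["color"][:,:,::-1])
a=cv2.imread("pics/t_scene.png")[130:240,300:430];b=cv2.imread("pics/t_side.png")[170:280,285:415]
cv2.imwrite("pics/t.png",cv2.resize(np.hstack([a,b]),None,fx=3,fy=3,interpolation=cv2.INTER_CUBIC))
E
```

```text
clock: 20.45
tool_pos: [0.4403, -0.4093, 0.0668]
eef_rot: [0.124, 0.992, -0.002, 0.001]
contact_force: [-4.8, 2.0, 12.3]
opening: 0.084
pos [ 0.4403 -0.4093  0.0668] step 2.5 w [-0.18  0.18 -0.05]
[2.4, -0.0, -0.8] [-0.2, 0.2, -0.1]
```

View pics/w10z.png

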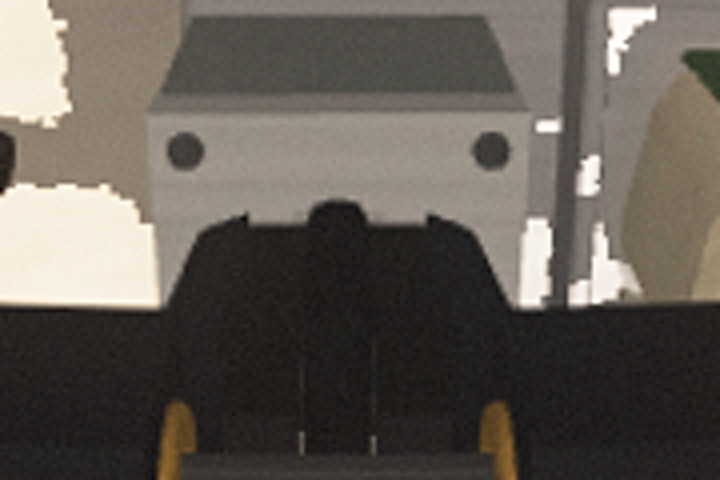

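View pics/t.png

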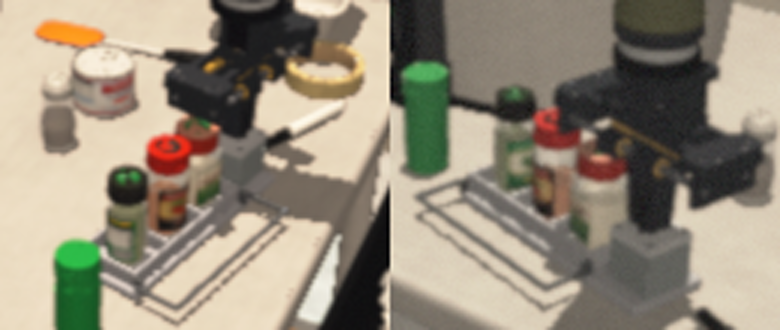

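```bash
python3 -m creep '[0,0,0.3,-0.1,0.1,5, 0,0,0.3,0,0,5]';  python3 -m creep '[0,0,0.3,0,0,6, 0,0,0.3,0,0,6]'; python3 - <<'E'
from h import *
plan((0.440,-0.4093,0.0668),-.248,1); print(get_state()["moment"],get_state()["contact_force"])
E
```

```text
clock: 20.77
tool_pos: [0.4405, -0.409, 0.067]
eef_rot: [0.212, 0.977, -0.0, 0.001]
contact_force: [-1.0, 0.5, 3.1]
opening: 0.085
clock: 20.93
tool_pos: [0.4408, -0.4084, 0.0669]
eef_rot: [0.317, 0.948, 0.0, 0.002]
contact_force: [-1.9, 0.6, 5.1]
opening: 0.087
pos [ 0.4408 -0.4084  0.0669] step 1.3 w [ 0.15  0.11 67.26]
[0.1, -1.2, 0.1] [0.2, 0.1, 67.3]
[0.3269679  0.09971671 0.08458283] [-1.92781945  0.55641733  5.06278443]
```

```bash
python3 -m creep '[0,0,0.3,0.1,0.1,7, 0,0,0.3,0,0,7, 0,0,0.3,0,0,7]';  python3 -m creep '[0,0,0.3,0,0,7, 0,0,0.3,0,0,7, 0,0,0.3,0,0,7]'; python3 - <<'E'
from h import *
plan((0.4419,-0.4083,0.0668),-.248,1); print(get_state()["moment"],get_state()["contact_force"])
d=snapshot("scene"); cv2.imwrite("pics/u_scene.png",d["color"][:,:,::-1])
a=cv2.imread("pics/u_scene.png")[130:240,300:430]
cv2.imwrite("pics/u.png",cv2.resize(a,None,fx=4,fy=4,interpolation=cv2.INTER_CUBIC))
E
```

```text
clock: 21.18
tool_pos: [0.4416, -0.4076, 0.0669]
eef_rot: [0.488, 0.873, 0.0, 0.001]
contact_force: [-1.4, 0.7, 3.1]
opening: 0.087
clock: 21.43
tool_pos: [0.4425, -0.4072, 0.0669]
eef_rot: [0.642, 0.766, 0.001, 0.002]
contact_force: [-0.0, 0.8, 3.2]
opening: 0.086
pos [ 0.4425 -0.4072  0.0669] step 1.3 w [ 0.23  0.08 24.26]
[-1.0, -0.8, 0.1] [0.2, 0.1, 24.3]
[0.07274511 0.01646435 0.07768855] [-0.04221292  0.79858262  3.15337263]
```

View pics/u.png

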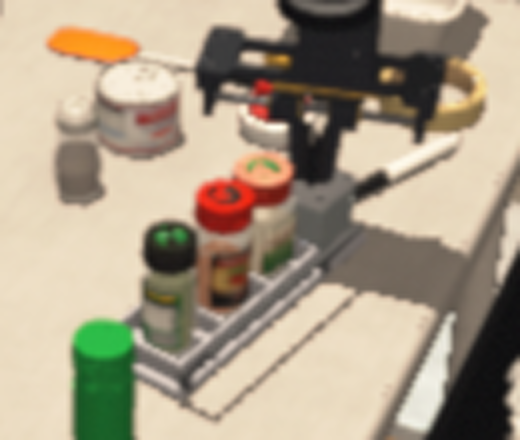

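```bash
python3 -m creep '[-0.3,-0.3,0.3,0.2,0.1,7, 0,0,0.3,0,0,7, 0,0,0.3,0,0,7]';  python3 -m creep '[0,0,0.3,0,0,5, 0,0,0.3,0,0,4]'; python3 - <<'E'
from h import *
plan((0.4419,-0.4083,0.0668),-.248,1); print(get_state()["moment"],get_state()["contact_force"])
E
```

```text
clock: 21.73
tool_pos: [0.4436, -0.4072, 0.0669]
eef_rot: [0.772, 0.636, 0.001, 0.001]
contact_force: [-0.3, 0.4, 3.2]
opening: 0.09
clock: 21.9
tool_pos: [0.444, -0.4073, 0.0669]
eef_rot: [0.82, 0.572, 0.0, 0.002]
contact_force: [-1.1, -0.4, 3.5]
opening: 0.087
pos [ 0.444  -0.4073  0.0669] step 2.3 w [ 0.19  0.09 -5.96]
[-1.7, -1.6, 0.1] [0.2, 0.1, -6.0]
[-0.03847819  0.15341749  0.07976147] [-1.07140152 -0.43482232  3.48769274]
```

```bash
python3 -m creep '[0,0,0.3,0,0,3, 0,0,0.3,0,0,3]'; python3 - <<'E'
from h import *
plan((0.4419,-0.4083,0.0668),-.248,1); print(get_state()["moment"],get_state()["contact_force"])
for c in ["scene","side"]:
    d=snapshot(c); cv2.imwrite(f"pics/v_{c}.png",d["color"][:,:,::-1])
a=cv2.imread("pics/v_scene.png")[130:240,300:430];b=cv2.imread("pics/v_side.png")[180:290,285:415]
cv2.imwrite("pics/v.png",cv2.resize(np.hstack([a,b]),None,fx=3,fy=4,interpolation=cv2.INTER_CUBIC))
E
```

```text
clock: 22.07
tool_pos: [0.4442, -0.4074, 0.0669]
eef_rot: [0.848, 0.53, 0.0, 0.002]
contact_force: [-0.9, 0.6, 3.5]
opening: 0.086
pos [ 0.4442 -0.4074  0.0669] step 2.5 w [  0.21   0.15 -11.82]
[-1.8, -1.6, 0.1] [0.2, 0.1, -11.8]
[-0.06320478  0.20408744  0.49223486] [-0.90773045  0.57489672  3.45971223]
```

View pics/v.png

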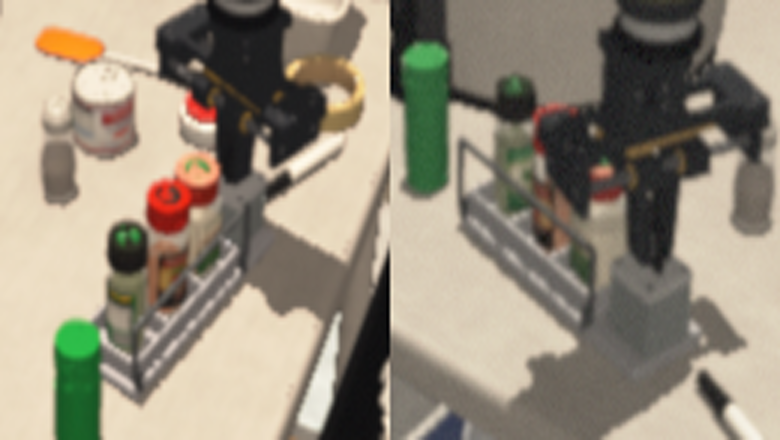

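```bash
python3 -m creep '[0,0,0.2,0,0,1, 0,0,0.2,0,0,1, 0,0,0.2,0,0,1, 0,0,0.2,0,0,1]'; python3 - <<'E'
from h import *
for i in range(6): d=snapshot("side")
cv2.imwrite("pics/x.png",cv2.resize(d["color"][170:290,285:425,::-1],None,fx=5,fy=5,interpolation=cv2.INTER_CUBIC))
plan((0.4419,-0.4083,0.0668),-.248,1); s=get_state(); print(s["moment"],s["contact_force"],s["opening"]*88.1,s["clock"])
E
```

```text
clock: 22.5
tool_pos: [0.4443, -0.4074, 0.0669]
eef_rot: [0.863, 0.505, -0.0, 0.003]
contact_force: [-0.6, 1.3, 5.6]
opening: 0.089
pos [ 0.4444 -0.4074  0.0669] step 2.6 w [  0.24   0.21 -15.08]
[-2.0, -1.7, 0.1] [0.2, 0.2, -15.1]
[0.10782393 0.29716159 0.68001133] [-1.0868475   0.74249459  5.77701697] 7.982736644684098 22.8
```

View pics/x.png

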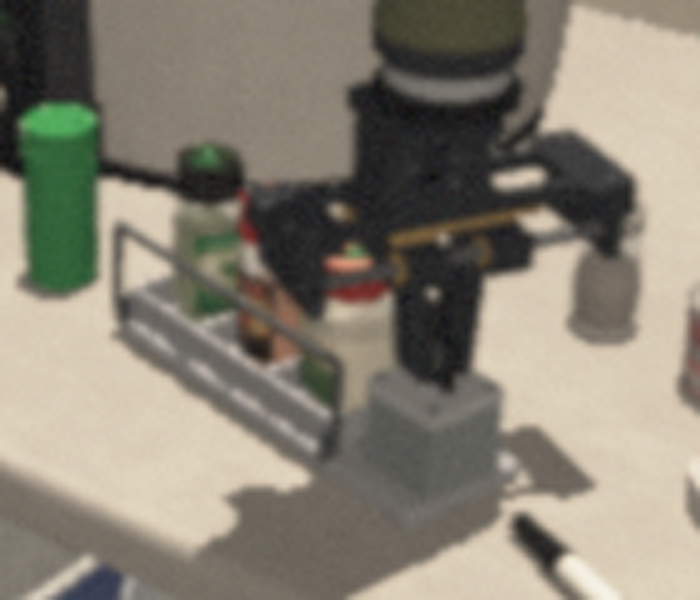

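```bash
python3 -c "
from plant import finish_job,get_state as g
print(finish_job()); s=g(); print(s['clock'],s['tool_pos'],s['moment'],s['opening']*88.1)"
```

```text
the job is handed in; nothing more can be done
None
the job is handed in; nothing more can be done
```

I put the red-capped jar into the middle bay, pushed the key home past both sticky pins, and turned it clockwise to the plug's stop. I handed in at about 22.8 s with the key still gripped and held turned; no verdict came back.

**Last checks:**
- **Jars and gate:** the last pictures show all three jars upright in a row with the gate standing up in front of them. The timer, mill and tin looked unmoved wherever they showed in the pictures; I did not measure their positions at the end.
- **Key depth:** the tool height puts the tip about 41 mm down. That figure is worked out from the grasp height, and the grip's lower edge looked seated on the lock's top. Pushing against it gave 26 N.
- **Turn:** the tool went about 15° past a quarter turn. That is more than the key's 0.1 rad of play, so the key may have turned slightly in the fingers. The holding torque was about 0.68 N m against the stop, and the pose stayed steady over the last 0.3 s.
- **Grip:** the fingers held at about 8 mm, the key's thickness, with the grip set to 50 N.

**What went less smoothly:** setting the jar down gave a brief 32 N at the wrist, under the limits.

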